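# Lay out the chair repair kit

### The job

Lay out the spare parts for a wheelchair repair: put the larger wheel, the smaller wheel, the joystick box and the hand grip each on the grey kit tile that shows its own black silhouette, lying flat and right way up, centred on the silhouette and, for the joystick box and the hand grip, in line with it (either way round). Set the parts down rather than dropping them, and leave the tin and the roll of tape where they are.

Things in the scene. Friction and masses are not known exactly. Their poses are not given: they have to be found in the camera images.
- big_wheel: The larger of two loose small wheels (anti-tip wheels): black tyre, grey hub, lying flat; 64 mm diameter, 26 mm high, solid straight sides, about 0.16 kg. Origin: centre of its underside; z up. Its yaw does not matter.
- small_wheel: The smaller of the two wheels, same make, lying flat; 42 mm diameter, 24 mm high, about 0.07 kg. Origin: centre of its underside; z up. Its yaw does not matter.
- joystick: Loose joystick control box of a powered chair: black box 80 (x) x 54 (y) x 34 mm high, grey top, with a thin black stick and ball rising from the middle of the top to 62 mm height; about 0.22 kg. Origin: centre of its underside; z up. x runs along the 80 mm side; a half turn makes no difference. Grip the box across its 54 mm width, the stick stands between the fingers.
- handgrip: Loose ribbed black rubber hand grip: a bar 104 (x) x 30 (y) x 28 mm high with rounded edges (9 mm radius) and a flat middle to its sides and underside, so it does not roll; about 0.11 kg. Origin: centre of its underside; z up. x runs along its length; a half turn makes no difference.
- big_wheel_tile: Fixed kit tile lying on the bench: light grey slab 124 (x) x 90 (y) x 6 mm thick, like the other three but for the flat black silhouette in the middle of its top: a disc of 70 mm, for the larger wheel. Origin: centre of the tile's underside, straight below the silhouette's centre; the tile's top is 6 mm above it.
- small_wheel_tile: Fixed kit tile lying on the bench: light grey slab 124 (x) x 90 (y) x 6 mm thick, like the other three but for the flat black silhouette in the middle of its top: a disc of 48 mm, for the smaller wheel. Origin: centre of the tile's underside, straight below the silhouette's centre; the tile's top is 6 mm above it.
- joystick_tile: Fixed kit tile lying on the bench: light grey slab 124 (x) x 90 (y) x 6 mm thick, like the other three but for the flat black silhouette in the middle of its top: a rectangle 86 (along x) x 60 mm, for the joystick box. Origin: centre of the tile's underside, straight below the silhouette's centre; the tile's top is 6 mm above it.
- handgrip_tile: Fixed kit tile lying on the bench: light grey slab 124 (x) x 90 (y) x 6 mm thick, like the other three but for the flat black silhouette in the middle of its top: a long bar with round ends, 110 (along x) x 36 mm, for the hand grip. Origin: centre of the tile's underside, straight below the silhouette's centre; the tile's top is 6 mm above it.
- tin: Bystander, to be left alone: round metal tin with a paper band, 50 mm diameter, 40 mm high, loose, on the middle line straight ahead of the robot. Origin: centre of its underside. Other tall clutter stands beyond 0.75 m ahead of the robot or over 0.5 m to either side.
- tape: Bystander, to be left alone: roll of pale tape lying flat, 54 mm across, 24 mm high, 36 mm hole, loose, farther out than the tin. Origin: centre of its underside. Also among the parts, not listed: two loose steel sockets, 24 mm across, 28 mm high, 0.51 m ahead of the robot and about 0.24 m left and right of the middle.
Not all that is in view belongs to the job. Leave any turquoise look-alike of the joystick alone. Leave any yellow look-alike of the small_wheel alone.

How it is judged:
At the end, for the whole second after the job is handed in: Each part lies flat (0.1 rad), right way up, still and released on top of its own tile, centred within 12 mm; joystick box and hand grip in line with their silhouettes within 0.22 rad, either way round; tin and tape within 30 mm of where they stood (horizontal distance between big_wheel and big_wheel_tile below 0.012 m and z of big_wheel in the frame of big_wheel_tile between 0.002 and 0.01 m and angle between each of big_wheel, small_wheel, joystick, handgrip's own z axis and vertical below 0.1 rad and linear speed of each of big_wheel, small_wheel, joystick, handgrip below 0.02 m/s and contact force between each of big_wheel, small_wheel, joystick, handgrip and the fingers below 0.1 N and horizontal distance between small_wheel and small_wheel_tile below 0.012 m and z of small_wheel in the frame of small_wheel_tile between 0.002 and 0.01 m and horizontal distance between joystick and joystick_tile below 0.012 m and z of joystick in the frame of joystick_tile between 0.002 and 0.01 m and angle between the x axis of joystick and the x axis of joystick_tile, either way round below 0.22 rad and horizontal distance between handgrip and handgrip_tile below 0.012 m and z of handgrip in the frame of handgrip_tile between 0.002 and 0.01 m and angle between the x axis of handgrip and the x axis of handgrip_tile, either way round below 0.22 rad and distance of each of tin, tape from where it was at the start of the episode below 0.03 m); the robot touches nothing.
It fails at once if a spare part is dropped from more than about 3 cm or thrown ((linear speed of big_wheel above 0.75 m/s and height (world z) of big_wheel below 0.08 m and contact force between big_wheel and anything else below 0.02 N) or (linear speed of small_wheel above 0.75 m/s and height (world z) of small_wheel below 0.08 m and contact force between small_wheel and anything else below 0.02 N) or (linear speed of joystick above 0.75 m/s and height (world z) of joystick below 0.08 m and contact force between joystick and anything else below 0.02 N) or (linear speed of handgrip above 0.75 m/s and height (world z) of handgrip below 0.08 m and contact force between handgrip and anything else below 0.02 N)).
It fails at once if the tin or the roll of tape is pushed more than 30 mm from its place (distance of any of tin, tape from where it was at the start of the episode above 0.03 m).
It also fails if it takes over 128 s, if anything falls off the work surface, if the arm or the gripper's body presses on something with over 40 N, if the wrist force passes 120 N, or if a joint passes its speed limit or range.

### The arm

A 7-joint arm with a two-finger parallel gripper is mounted at the origin on the work surface. World frame = base frame: x ahead of the robot, y to its left, z up, the work surface at z = 0. Lengths are in m, angles in rad, forces in N, time in s.
With the tool pointing down it reaches from about 0.425 to 0.95 m from the base axis. Payload 4.7 kg.
Tool frame: the origin (TCP) lies on the centre line of the jaws, within the pads' length; the fingertips stand 22 mm ahead of it and the grasp point (between the pads) lies 3 mm ahead of it (ctrl.tip_extent is the distance from the TCP to the fingertips, in m); z points along the fingers, y is the direction in which the jaws open and shut (so a half turn about z gives the same grasp; the last joint's range is limited). The gripper opens to 85 mm and grips with 20 to 120 N. Pads are 22 mm wide; open, the fingers measure 114 mm over their backs; the gripper's body (76 mm by 85 mm) begins 54 mm behind the grasp point. The pads swing forward as they close: fully open they stand 13 mm farther back than shut.
Start: joints at [1.165, 0.469, -0.049, 1.532, 0.024, 1.141, -0.082], TCP at [0.248, -0.628, 0.219] pointing down, gripper open.
Joint ranges: [-2.59, 2.59], [-0.33, 1.99], [-1.39, 1.29], [0.1, 2.45], [-1.04, 4.18], [0.21, 1.99], [-2.66, 2.66]. Speed limits (rad/s): [2.57, 2.57, 3.14, 3.14, 3.14, 3.14, 3.14].

### API

Orientations are given as a rotation vector (axis times angle).
In Python, from station import ctrl gives the robot as it stands.
- The arm moves only by the tool carry_out, never from a script. Its argument "deltas" is a list of rows, each a list of 7 numbers: the shift along the tool's x, y, z in cm, then the turn, a rotation vector about the tool's x, y, z in rad, then the gripper command: -1 is shut, 1 is fully open, values between are in proportion. In form: [[x, y, z, wx, wy, wz, fingers], ...]. A call has 1 to 12 rows; each row shifts and turns the commanded pose from where the row before left it, along the tool's axes as they then stand; what a row does not reach is not made up. A row lasts 1/10 s, in which the tool goes at most 50 mm and 8.59 degrees, less where a joint would pass 70% of its speed; a pose out of reach is approached as far as the arm can. A call is refused whole if a number of a shift passes 5 or a number of a turn 0.15, either way. A call with a gripper value outside its range is refused whole. The fingers move at their own pace and stop on an object; the grip force is fixed at half the most. Time passes only in rows, so rows that do not move let the fingers close. It gives the time, the measured TCP pose, the force and the opening at its end, in the units of the state.
- ctrl.get_state(): the state, without advancing time (a new reading comes with each control period).
- ctrl.snapshot(name): name is "side" or "top"; returns a dict with "pixels" (480x640x3 uint8, red, green, blue), "mtx" (3x3 intrinsics, pixels), "dist_coeffs" ([k1, k2, p1, p2, k3] as OpenCV has them; the pictures are not rectified), "T" (4x4, takes a point from camera to world coordinates). Camera axes: x right, y up, looking along -z (the intrinsics and any distortion apply to the point x, -y, -z); pixel columns grow to the right and rows downward; lengths in m; the calibration is good to about 2 mm. A picture is of the moment at which its call begins. There is no depth.
- ctrl.hand_in(): hands the job in, once; it reports no verdict.
Trained networks look in a picture, given as the dict that the camera call returned (one of the last four; its "shot" number tells which), for a name from the list of things; names that differ only in an ending like _2 or _b are one class to them, and where a whole thing is asked for, a point or a joint stands for the part that bears it (a point fixed in the world has none). Each returns a list of dicts, best first, with "conf" (0 to 1); they miss things now and then, are a little off and sometimes report something else, mostly with a low value. They report only what shows in the picture. A call takes as long as a camera call. They do not tell look-alikes from the thing itself.
- ctrl.masks_of(target, picture): "pixels" (480x640 bool, what is visible of it) and "rect" ([centre column, centre row, width, height] in pixels, round what is visible of it).
- ctrl.pinpoint(target, picture): "pixel" ([row, column] in pixels: a listed point, or the origin of a listed thing).
The state is a dict: "time": time; "joint_positions": joint angles; "qvel": joint speeds; "effort": joint torques, N m; "position": TCP position; "tcp_rot": TCP orientation; "wrist_force": force on the tool from outside, world axes, zero at the start; "moment": the same for the moment, N m; "finger_gap": finger opening in m.
Only numpy, scipy, OpenCV 4.12 (cv2) and the standard library are available. Lean on these libraries where they do the work, as an engineer would, in place of code of your own. Each camera call takes 0.05 s, during which the arm holds its last target.

## Working session

There is one attempt and no reset: what is moved stays moved. The work goes in short steps, Python scripts to look and compute and a tool call to move; the robot and the scene stay as the last step left them, time stands still between calls to the robot, and variables do not carry over. Pictures are saved under pics/ and viewed, and the job is handed in when it is done.

Besides the shell and the picture viewer there is one more tool, called after "Request:" as name(argument=value, ...) on one line, values as JSON. carry_out: Moves the arm, as the interface text tells. Its arguments: {"type":"object","properties":{"deltas":{"type":"array","items":{"type":"array","items":{"type":"number"}}}},"required":["deltas"]}

```bash
ls; mkdir -p pics
python3 - <<'E'
from station import ctrl
import cv2, numpy as np
s=ctrl.get_state(); print(s, ctrl.tip_extent)
for n in("top","side"):
    p=ctrl.snapshot(n); cv2.imwrite(f"pics/{n}0.png",p["pixels"][:,:,::-1])
    print(n,p["mtx"],p["dist_coeffs"],p["T"],p["shot"])
E
```

```text
pics
{'time': 0.0, 'joint_positions': array([ 1.16508114,  0.46948028, -0.0485694 ,  1.53369588,  0.02408811,
        1.14098771, -0.08227141]), 'qvel': array([-0.00150322, -0.00066474, -0.00020806, -0.00040752, -0.00025024,
       -0.00034608,  0.00166042]), 'effort': array([ 9.99889344e-04, -5.10301745e+01, -4.65660193e-02, -2.37710685e+01,
        1.05557375e-02,  7.54308421e-03,  2.56596263e-05]), 'position': array([ 0.24814808, -0.62707888,  0.21783434]), 'tcp_rot': array([-3.08408684e+00, -5.88091814e-01,  6.96462796e-04]), 'wrist_force': array([0.52889401, 0.95426186, 0.15778968]), 'moment': array([-0.00781347, -0.0272931 ,  0.01780751]), 'finger_gap': 0.08524560331177782} 0.022
top [[480.3474885    0.         315.36010133]
 [  0.         480.3474885  238.75127673]
 [  0.           0.           1.        ]] [-0.1033293  0.         0.         0.         0.       ] [[ 0.01383106  0.98782656 -0.15494319  0.29364861]
 [-0.99970121  0.01053787 -0.02205541 -0.05305799]
 [-0.02015415  0.15520194  0.98767716  1.15926565]
 [ 0.          0.          0.          1.        ]] 1
side [[442.84530115   0.         318.37751366]
 [  0.         442.84530115 233.85833328]
 [  0.           0.           1.        ]] [-0.00587373  0.          0.          0.          0.        ] [[-0.97466783  0.17731742 -0.13631271  0.32550978]
 [-0.22271023 -0.71342173  0.66440167  0.59308798]
 [ 0.02056154  0.67792917  0.73483962  0.75551846]
 [ 0.          0.          0.          1.        ]] 2
```

View pics/top0.png

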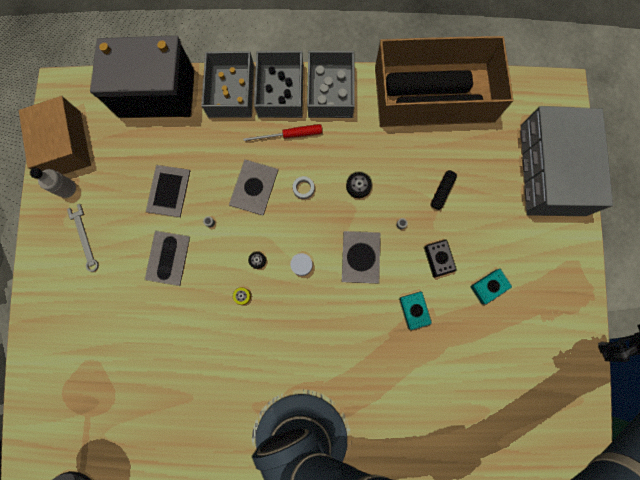

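View pics/side0.png

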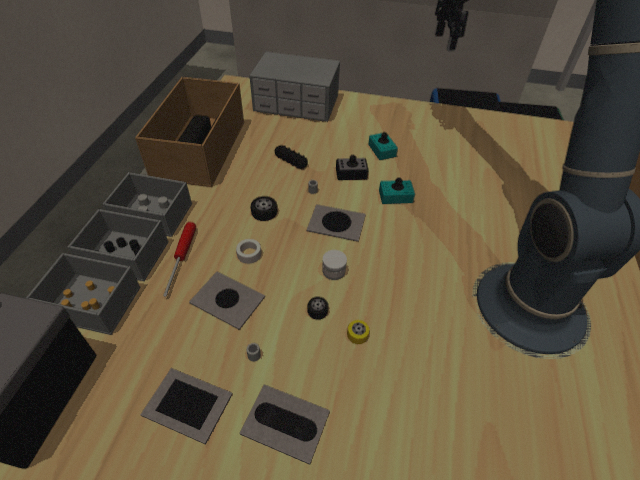

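```bash
cat > h.py <<'E'
import numpy as np, cv2
from scipy.optimize import least_squares
from station import ctrl
def proj(P,pic):
    T=pic["T"]; pc=(np.asarray(P)-T[:3,3])@T[:3,:3]
    pc=pc*[1,-1,-1]
    return cv2.projectPoints(pc.reshape(-1,1,3),np.zeros(3),np.zeros(3),pic["mtx"],np.array(pic["dist_coeffs"]))[0].reshape(-1,2)
def ray(uv,pic,z):
    n=cv2.undistortPoints(np.array(uv,float).reshape(-1,1,2),pic["mtx"],np.array(pic["dist_coeffs"])).reshape(-1,2)
    d=np.c_[n[:,0],-n[:,1],-np.ones(len(n))]@pic["T"][:3,:3].T; o=pic["T"][:3,3]
    return o+d*((z-o[2])/d[:,2])[:,None]
def cyl(d,h):
    a=np.linspace(0,2*np.pi,40,endpoint=False); c=np.c_[np.cos(a),np.sin(a)]*d/2
    return np.vstack([np.c_[c,np.zeros(40)],np.c_[c,np.full(40,h)]])
def box(x,y,h): return np.array([[sx*x/2,sy*y/2,z] for sx in(-1,1) for sy in(-1,1) for z in(0,h)])
def grip():
    a=np.linspace(0,2*np.pi,32,endpoint=False); out=[]
    for x in(-.052,.052):
        for t in a:
            c,s=np.cos(t),np.sin(t); out.append([x,np.sign(c)*.006+.009*c,.014+np.sign(s)*.005+.009*s])
    return np.array(out)
M=dict(big_wheel=cyl(.064,.026),small_wheel=cyl(.042,.024),joystick=box(.08,.054,.034),handgrip=grip(),tin=cyl(.05,.04),tape=cyl(.054,.024))
for t in("big_wheel","small_wheel","joystick","handgrip"): M[t+"_tile"]=box(.124,.09,.006)
def mom(poly):
    m=cv2.moments(poly.astype(np.float32).reshape(-1,1,2)) 
    s=np.sqrt(m["m00"])
    return np.array([m["m10"]/m["m00"],m["m01"]/m["m00"],m["mu20"]/m["m00"]/s,m["mu11"]/m["m00"]/s,m["mu02"]/m["m00"]/s]),m["m00"]
def pick(name,pic,near=None,r=25):
    L=ctrl.masks_of(name,pic)
    if near is not None: L=[l for l in L if np.hypot(l["rect"][0]-near[0],l["rect"][1]-near[1])<r]
    return L
def fit(name,pic,mask,yaw0=0,z=0.,useyaw=True):
    m=mask.astype(np.uint8); mm=cv2.moments(m,True); s=np.sqrt(mm["m00"])
    tgt=np.array([mm["m10"]/mm["m00"],mm["m01"]/mm["m00"],mm["mu20"]/mm["m00"]/s,mm["mu11"]/mm["m00"]/s,mm["mu02"]/mm["m00"]/s])
    V=M[name]
    def P(q):
        c,s=np.cos(q[2]),np.sin(q[2]); return V@np.array([[c,-s,0],[s,c,0],[0,0,1]]).T+[q[0],q[1],z]
    def f(q):
        hull=cv2.convexHull(proj(P(q),pic).astype(np.float32)); return (mom(hull)[0]-tgt)*[1,1,5,5,5]
    x0=ray(tgt[:2],pic,z+V[:,2].max()/2)[0][:2]; best=None
    for y0 in ([yaw0] if not useyaw else [0,.8,1.57,2.36]):
        r=least_squares(f,[x0[0],x0[1],y0],diff_step=1e-4,x_scale=[.01,.01,.3])
        if best is None or r.cost<best.cost: best=r
    a=mom(cv2.convexHull(proj(P(best.x),pic).astype(np.float32)))[1]
    q=best.x; q[2]=(q[2]+np.pi/2)%np.pi-np.pi/2
    return q,best.cost,mm["m00"]/a
E
python3 - <<'E'
from h import *
N=dict(top=dict(big_wheel=(359,184),small_wheel=(257,260),joystick=(440,258),handgrip=(444,190),tin=(302,265),tape=(304,188),big_wheel_tile=(361,257),small_wheel_tile=(254,187),joystick_tile=(168,190),handgrip_tile=(167,258)),
side=dict(big_wheel=(264,208),small_wheel=(317,307),joystick=(352,168),handgrip=(291,157),tin=(335,264),tape=(248,251),big_wheel_tile=(336,222),small_wheel_tile=(227,300),joystick_tile=(187,404),handgrip_tile=(286,422)))
for cam in N:
    p=ctrl.snapshot(cam)
    for n,c in N[cam].items():
        L=pick(n,p,c)
        if not L: print(cam,n,"none");continue
        q,cost,ar=fit(n,p,L[0]["pixels"],useyaw=not("wheel" in n and "tile" not in n or n in("tin","tape")))
        pp=[k for k in ctrl.pinpoint(n,p) if np.hypot(k["pixel"][1]-c[0],k["pixel"][0]-c[1])<25]
        e=ray([pp[0]["pixel"][1],pp[0]["pixel"][0]],p,0)[0][:2].round(4) if pp else None
        print(cam,n,q.round(4),"cost %.3f area %.2f conf %.2f"%(cost,ar,L[0]["conf"]),"pin",e)
E
```

```text
top big_wheel [ 0.6098 -0.1333  0.    ] cost 0.285 area 0.98 conf 0.77 pin [ 0.6168 -0.1207]
top small_wheel [0.422  0.1119 0.0014] cost 0.313 area 0.85 conf 0.48 pin [0.4196 0.1197]
top joystick [ 0.4288 -0.3269  0.3454] cost 0.090 area 0.98 conf 0.78 pin [ 0.4315 -0.3228]
top handgrip none
top tin [0.4096 0.0058 0.0026] cost 0.147 area 0.98 conf 0.82 pin [0.4037 0.0013]
top tape [ 0.6025  0.0034 -0.0007] cost 15.130 area 0.70 conf 0.50 pin [0.6005 0.0011]
top big_wheel_tile [ 0.4333 -0.138  -0.0422] cost 0.003 area 0.99 conf 0.68 pin [ 0.4303 -0.134 ]
top small_wheel_tile [ 0.6036  0.1293 -0.3642] cost 0.164 area 0.96 conf 0.69 pin [0.6082 0.1254]
top joystick_tile [ 0.594   0.3474 -0.163 ] cost 0.079 area 0.97 conf 0.62 pin None
top handgrip_tile [ 0.4241  0.338  -0.1691] cost 0.100 area 0.99 conf 0.88 pin [0.4217 0.3412]
side big_wheel [ 0.6095 -0.1303 -0.0039] cost 0.340 area 0.92 conf 0.76 pin [ 0.6114 -0.1306]
side small_wheel [ 0.4212  0.1149 -0.0011] cost 0.339 area 0.88 conf 0.88 pin [0.4189 0.1154]
side joystick [ 0.4297 -0.3269  0.2182] cost 0.070 area 1.01 conf 0.67 pin [ 0.4337 -0.3189]
side handgrip [ 0.6006 -0.3404 -0.5082] cost 7.992 area 0.97 conf 0.79 pin [ 0.5966 -0.336 ]
side tin [ 0.4097  0.0053 -0.0041] cost 0.116 area 0.96 conf 0.57 pin [0.4134 0.0149]
side tape [0.6012 0.0058 0.0167] cost 1.668 area 0.81 conf 0.85 pin [ 0.6038 -0.0014]
side big_wheel_tile [ 0.432  -0.1354 -0.0869] cost 0.084 area 1.00 conf 0.94 pin [ 0.4306 -0.138 ]
side small_wheel_tile [ 0.6049  0.1316 -0.3215] cost 0.051 area 0.99 conf 0.96 pin [0.6021 0.1357]
side joystick_tile [ 0.5949  0.3491 -0.1668] cost 0.329 area 0.97 conf 0.77 pin [0.5986 0.352 ]
side handgrip_tile [ 0.4246  0.3398 -0.126 ] cost 0.099 area 0.98 conf 0.67 pin [0.4255 0.34  ]
```

Run:
```python
from h import *
def dark(cam,p,c,name,thr,yaw=True,r=30):
    g=p["pixels"].max(2); x,y=c; m=np.zeros(g.shape,np.uint8); m[y-r:y+r,x-r:x+r]=(g[y-r:y+r,x-r:x+r]<thr)
    m=cv2.morphologyEx(m,cv2.MORPH_CLOSE,np.ones((5,5),np.uint8))
    n,l,s,cc=cv2.connectedComponentsWithStats(m); k=1+np.argmax(s[1:,4]); return l==k
M["sj"]=box(.086,.06,.0001); M["sh"]=box(.110,.036,.0001); M["sb"]=cyl(.07,.0001); M["ss"]=cyl(.048,.0001)
C=dict(top=dict(sj=(168,190),sh=(167,258),sb=(361,257),ss=(254,187),handgrip=(444,190),joystick=(440,258),big_wheel=(359,184),small_wheel=(257,260)),
 side=dict(sj=(187,404),sh=(286,422),sb=(336,222),ss=(227,299),handgrip=(291,157),big_wheel=(264,208),small_wheel=(317,307)))
for cam in C:
    p=ctrl.snapshot(cam); im=p["pixels"][:,:,::-1].copy(); big=cv2.resize(im,None,fx=4,fy=4,interpolation=cv2.INTER_CUBIC)
    tiles=[]
    for n,c in C[cam].items():
        r=45 if (cam=="side" and n in("sj","sh")) else 28
        if n=="handgrip" or (cam=="top" and n=="joystick"):
            L=pick(n,p,c); print(cam,n,len(L))
        m=dark(cam,p,c,n,65,r=r)
        z=.006 if n[0:2] in("sj","sh","sb","ss") and len(n)==2 else 0
        q,cost,ar=fit(n,p,m,z=z,useyaw=n in("sj","sh","handgrip","joystick")); print(cam,n,q.round(4),"%.3f %.2f"%(cost,ar))
        cc,ss=np.cos(q[2]),np.sin(q[2]); V=M[n]@np.array([[cc,-ss,0],[ss,cc,0],[0,0,1]]).T+[q[0],q[1],z]
        h=cv2.convexHull(((proj(V,p)+.5)*4).astype(np.float32)).astype(int); cv2.polylines(big,[h],True,(0,0,255),1)
        x,y=c[0]*4,c[1]*4; t=big[max(0,y-140):y+140,max(0,x-95*2):x+95*2]; tiles.append(cv2.resize(t,(200,200)))
    while len(tiles)<8: tiles.append(tiles[0]*0)
    cv2.imwrite(f"pics/ov_{cam}.png",np.vstack([np.hstack(tiles[:4]),np.hstack(tiles[4:])]))
```

```text
top sj [ 0.5948  0.347  -0.1405] 0.023 0.98
top sh [ 0.4241  0.3376 -0.1652] 4.268 0.90
top sb [ 0.432  -0.1374  0.0005] 0.042 0.96
top ss [ 6.047e-01  1.293e-01 -5.000e-04] 0.044 0.96
top handgrip 1
top handgrip [ 0.5989 -0.341  -0.479 ] 5.682 0.87
top joystick 1
top joystick [ 0.4298 -0.3237  0.0984] 3.763 0.73
top big_wheel [ 0.6081 -0.1317 -0.0058] 0.276 0.85
top small_wheel [ 0.4202  0.1126 -0.0022] 0.174 0.88
side sj [ 0.5945  0.3492 -0.1416] 0.012 1.01
side sh [ 0.4248  0.3394 -0.1684] 7.269 0.94
side sb [ 0.4334 -0.132   0.0504] 2.156 1.08
side ss [ 6.051e-01  1.317e-01 -6.000e-04] 0.009 1.01
side handgrip 1
side handgrip [ 0.5992 -0.3371 -0.5312] 5.437 0.95
side big_wheel [ 0.6094 -0.1284 -0.0119] 0.500 0.90
side small_wheel [ 4.209e-01  1.156e-01 -2.000e-04] 0.578 0.88
```

View pics/ov_top.png

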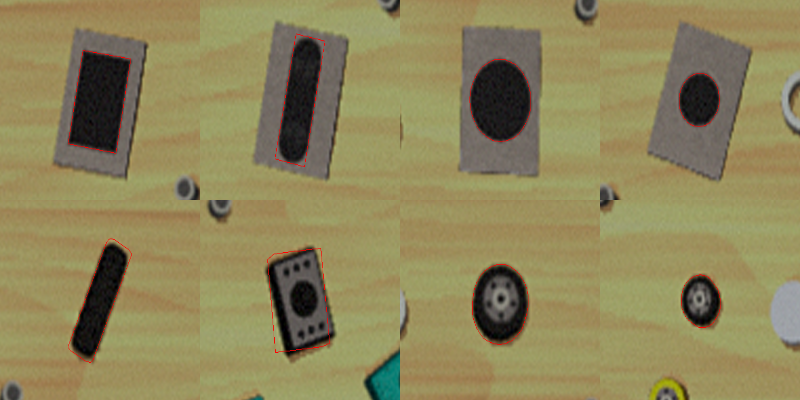

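View pics/ov_side.png

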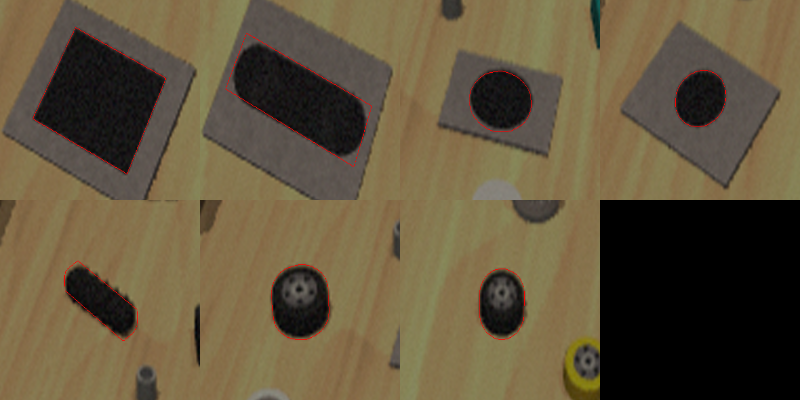

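```bash
cat > go.py <<'E'
import sys; from h import *
from scipy.spatial.transform import Rotation as R
def plan(x,y,z,psi=None):
    s=ctrl.get_state(); Rm=R.from_rotvec(s["tcp_rot"]).as_matrix(); p=s["position"]
    cur=np.arctan2(Rm[1,0],Rm[0,0])
    print("t %.1f pos"%s["time"],p.round(4),"psi %.3f tilt %.4f gap %.4f"%(cur,np.arccos(-Rm[2,2]),s["finger_gap"]),"F",s["wrist_force"].round(1),"q7 %.2f"%s["joint_positions"][6])
    if psi is None: psi=cur
    d=(psi-cur+np.pi/2)%np.pi-np.pi/2; new=cur+d
    c,sn=np.cos(new),np.sin(new); e=np.array([x,y,z])-p
    sh=100*np.array([c*e[0]+sn*e[1], sn*e[0]-c*e[1], -e[2]]); n=int(np.ceil(np.hypot(sh[0],sh[1])/4.5))
    print("wz total %.3f; shift after turn cm %s; xy rows>=%d -> per row %s"%(-d,sh.round(2),n,(sh[:2]/max(n,1)).round(3)))
if __name__=="__main__": plan(*[float(a) for a in sys.argv[1:]])
E
python3 go.py .429 -.326 .14 .30
python3 - <<'E'
from h import *
p=ctrl.snapshot("top"); L=pick("joystick",p,(440,258)); big=cv2.resize(p["pixels"][210:330,380:520,::-1],None,fx=5,fy=5,interpolation=cv2.INTER_CUBIC)
for yaw,col in((.345,(0,0,255)),(.25,(0,255,0))):
    c,s=np.cos(yaw),np.sin(yaw);V=M["joystick"]@np.array([[c,-s,0],[s,c,0],[0,0,1]]).T+[.429,-.3265,0]
    cv2.polylines(big,[cv2.convexHull(((proj(V,p)+.5-[380,210])*5).astype(np.float32)).astype(int)],True,col,1)
cv2.imwrite("pics/joy.png",big); print(fit("joystick",p,L[0]["pixels"]))
E
```

```text
t 2.4 pos [ 0.2484 -0.6277  0.219 ] psi 0.377 tilt 0.0001 gap 0.0854 F [-0.4  0.9  0.4] q7 -0.08
wz total 0.077; shift after turn cm [ 26.17 -23.48   7.9 ]; xy rows>=8 -> per row [ 3.271 -2.935]
(array([ 0.42978763, -0.32616918,  0.33959346]), np.float64(0.077588213463644), 1.0037519279957217)
```

View pics/joy.png

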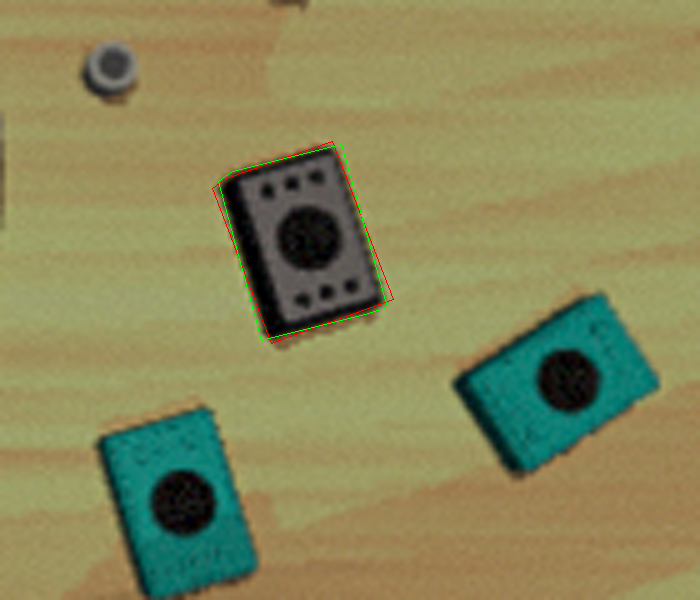

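The overlay shows the black joystick box at about (440,258). The yaw 0.25 hull (green) fits its edges best, so I'll use 0.26. The turquoise decoys are clear of it.

```bash
python3 go.py .4295 -.326 .12 .26
```

```text
t 2.5 pos [ 0.2484 -0.6277  0.2189] psi 0.377 tilt 0.0001 gap 0.0857 F [ 0.2 -0.   0.1] q7 -0.08
wz total 0.117; shift after turn cm [ 25.26 -24.5    9.89]; xy rows>=8 -> per row [ 3.157 -3.062]
```

Request:
carry_out(deltas=[[0,0,0,0,0,0.117,1],[2.8,-2.7,0,0,0,0,1],[2.8,-2.7,0,0,0,0,1],[2.8,-2.7,0,0,0,0,1],[2.8,-2.7,0,0,0,0,1],[2.8,-2.7,1,0,0,0,1],[2.8,-2.7,1,0,0,0,1],[2.8,-2.7,1,0,0,0,1],[2.8,-2.7,2,0,0,0,1],[2.8,-2.7,2,0,0,0,1],[0,-0.2,2.9,0,0,0,1],[0,0,0,0,0,0,1]])

```text
time: 3.7
position: [0.4274, -0.3233, 0.117]
tcp_rot: [-3.11, -0.411, 0.008]
wrist_force: [-1.5, -0.9, -0.5]
finger_gap: 0.0853
```

```bash
python3 go.py .4295 -.326 .03 .26
```

```text
t 3.7 pos [ 0.4274 -0.3233  0.117 ] psi 0.263 tilt 0.0073 gap 0.0853 F [-1.5 -0.9 -0.5] q7 -0.81
wz total 0.003; shift after turn cm [0.13 0.32 8.7 ]; xy rows>=1 -> per row [0.135 0.317]
```

Request:
carry_out(deltas=[[0,0,0,0,0,0,1],[0,0,0,0,0,0,1]])

```text
time: 3.9
position: [0.4293, -0.328, 0.1214]
tcp_rot: [3.113, 0.403, 0.003]
wrist_force: [1.0, -0.2, 0.3]
finger_gap: 0.0856
```

```bash
python3 go.py .4295 -.326 .03 .26
```

```text
t 3.9 pos [ 0.4293 -0.328   0.1214] psi 0.258 tilt 0.0028 gap 0.0856 F [ 1.  -0.2  0.3] q7 -0.81
wz total -0.002; shift after turn cm [ 0.07 -0.19  9.14]; xy rows>=1 -> per row [ 0.069 -0.186]
```

Request:
carry_out(deltas=[[0,0,3,0,0,0,1],[0,0,3,0,0,0,1],[0,0,2,0,0,0,1],[0,0,1,0,0,0,1],[0,0,0,0,0,0,1],[0,0,0,0,0,0,1],[0,0,0,0,0,0,1]])

```text
time: 4.6
position: [0.4299, -0.327, 0.0314]
tcp_rot: [3.113, 0.406, 0.003]
wrist_force: [0.1, 0.5, -0.0]
finger_gap: 0.0856
```

```bash
python3 go.py .4295 -.326 .028 .26
```

```text
t 4.6 pos [ 0.4299 -0.327   0.0314] psi 0.259 tilt 0.0030 gap 0.0856 F [ 0.1  0.5 -0. ] q7 -0.84
wz total -0.001; shift after turn cm [-0.02 -0.11  0.34]; xy rows>=1 -> per row [-0.017 -0.112]
```

Now I'll close the jaws.

Request:
carry_out(deltas=[[0,0,0.2,0,0,0,0.4],[0,0,0,0,0,0,0],[0,0,0,0,0,0,-1],[0,0,0,0,0,0,-1],[0,0,0,0,0,0,-1],[0,0,0,0,0,0,-1],[0,0,0,0,0,0,-1],[0,0,0,0,0,0,-1]])

```text
time: 5.4
position: [0.4291, -0.3261, 0.0281]
tcp_rot: [3.115, 0.407, 0.0]
wrist_force: [-0.2, 0.2, 3.7]
finger_gap: 0.0142
```

```bash
python3 go.py .5945 .348 .16 -.15
```

```text
t 5.4 pos [ 0.4291 -0.3261  0.0281] psi 0.260 tilt 0.0001 gap 0.0142 F [-0.2  0.2  3.7] q7 -0.84
wz total 0.410; shift after turn cm [  6.28 -69.12 -13.19]; xy rows>=16 -> per row [ 0.393 -4.32 ]
```

The gap is 14 mm where it should be 54 mm, so I'll look.

Run:
```python
from h import *
a=ctrl.snapshot("side")["pixels"][90:260,250:480,::-1]; cv2.imwrite("pics/s1.png",cv2.resize(a,None,fx=3,fy=3,interpolation=cv2.INTER_CUBIC))
```

```text
(no output)
```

View pics/s1.png

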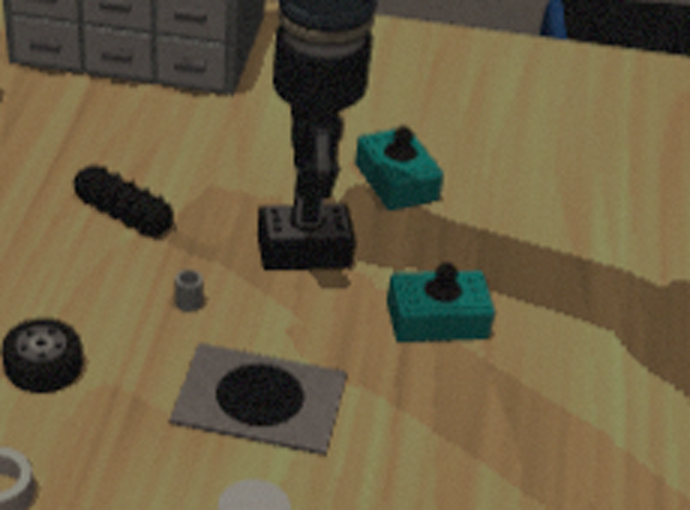

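Run:
```python
from h import *
p=ctrl.snapshot("top");a=p["pixels"][170:330,340:540,::-1]; cv2.imwrite("pics/t1.png",cv2.resize(a,None,fx=4,fy=4,interpolation=cv2.INTER_CUBIC))
s=ctrl.snapshot("side")
for q in(p,s): print(proj([[.429,-.326,.028],[.429,-.326,.006],[.429,-.326,.056],[.429,-.326,.1]],q).round(0).tolist())
a=s["pixels"][120:200,310:400,::-1]; cv2.imwrite("pics/s2.png",cv2.resize(a,None,fx=7,fy=7,interpolation=cv2.INTER_CUBIC))
print(ctrl.get_state())
```

```text
[[441.0, 258.0], [439.0, 259.0], [444.0, 256.0], [448.0, 254.0]]
[[352.0, 165.0], [352.0, 171.0], [353.0, 156.0], [355.0, 142.0]]
{'time': 5.55, 'joint_positions': array([ 0.67775781,  0.50133037, -0.13558367,  2.01337015,  0.10995724,
        0.63356025, -0.8409856 ]), 'qvel': array([ 4.03703350e-04, -1.25612293e-03,  4.40509914e-04, -1.42445686e-03,
        9.21341079e-04, -1.75830694e-05,  5.73000441e-04]), 'effort': array([ 1.78661216e-01, -4.19470131e+01, -6.88519869e-01, -1.52159733e+01,
        6.90018316e-02, -4.39035315e-01, -1.12888869e-02]), 'position': array([ 0.42904934, -0.32608994,  0.0281182 ]), 'tcp_rot': array([3.11504929e+00, 4.07025945e-01, 1.11047778e-04]), 'wrist_force': array([-1.46824644,  1.86180716,  4.96666478]), 'moment': array([0.17494057, 0.19699868, 0.01841685]), 'finger_gap': 0.0140997902281352}
```

View pics/t1.png

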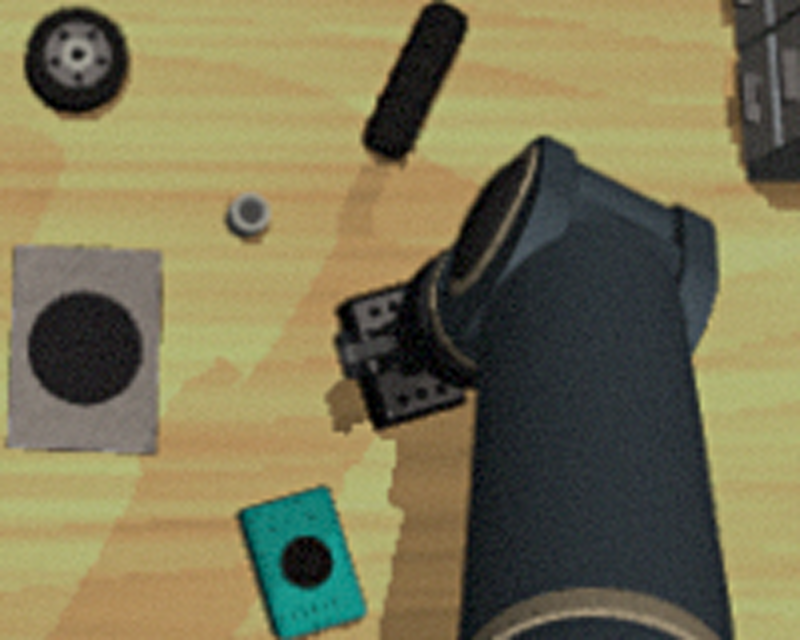

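View pics/s2.png

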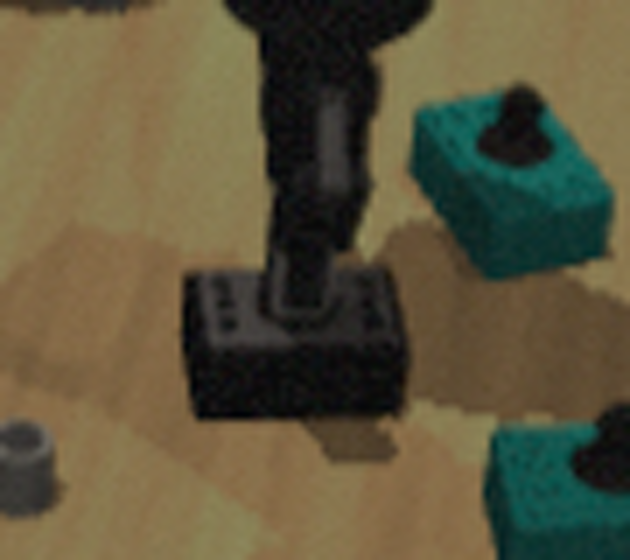

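Run:
```python
from h import *
s=ctrl.snapshot("side")
a=s["pixels"][130:190,310:400,::-1]; b=cv2.imread("pics/side0.png")[130:190,310:400]
im=cv2.resize(np.vstack([b,a]),None,fx=7,fy=5,interpolation=cv2.INTER_CUBIC); im=np.clip(im.astype(float)*2.2,0,255)
cv2.imwrite("pics/s3.png",im)
p=ctrl.snapshot("top");a=p["pixels"][230:290,410:480,::-1]; b=cv2.imread("pics/top0.png")[230:290,410:480]
im=cv2.resize(np.hstack([b,a]),None,fx=5.5,fy=5.5,interpolation=cv2.INTER_CUBIC); im=np.clip(im.astype(float)*2,0,255)
cv2.imwrite("pics/t3.png",im)
```

```text
[ WARN:0@2.249] global loadsave.cpp:1063 imwrite_ Unsupported depth image for selected encoder is fallbacked to CV_8U.
```

View pics/s3.png

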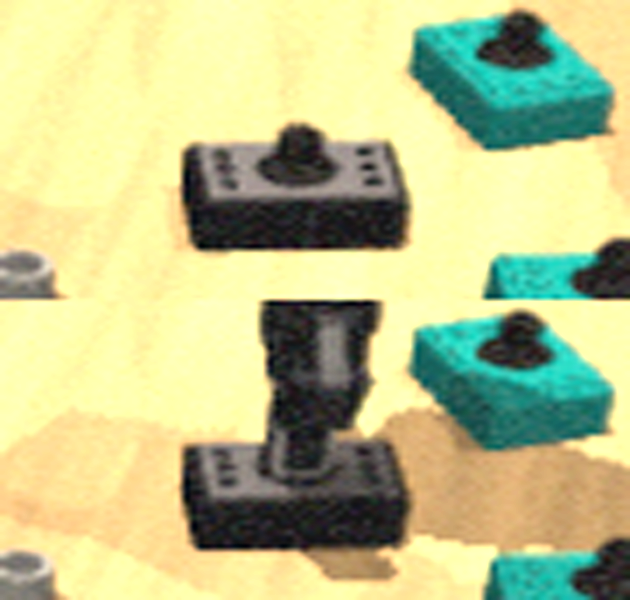

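View pics/t3.png

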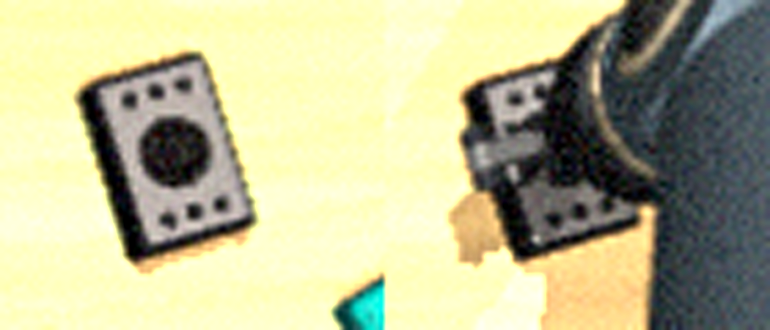

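Request:
carry_out(deltas=[[0,0,0,0,0,0,-1]])

```text
time: 5.75
position: [0.4291, -0.3261, 0.0281]
tcp_rot: [3.115, 0.407, 0.0]
wrist_force: [-0.7, 2.4, 5.3]
finger_gap: 0.0144
```

Request:
carry_out(deltas=[[0,0,0,0,0,0,0.3],[0,0,0,0,0,0,0.3],[0,0,0,0,0,0,0.3],[0,0,0,0,0,0,0.3]])

```text
time: 6.15
position: [0.429, -0.3262, 0.0277]
tcp_rot: [3.115, 0.407, -0.0]
wrist_force: [-0.1, -0.4, 0.1]
finger_gap: 0.0553
```

Run:
```python
from h import *
s=ctrl.snapshot("side")
im=cv2.resize(s["pixels"][130:190,310:400,::-1],None,fx=8,fy=8,interpolation=cv2.INTER_CUBIC); im=np.clip(im.astype(float)*2.8,0,255).astype(np.uint8)
cv2.imwrite("pics/s4.png",im)
```

```text
(no output)
```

View pics/s4.png

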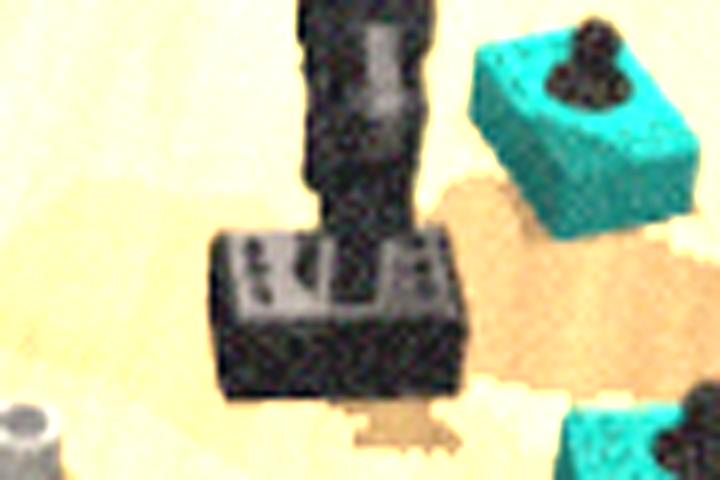

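Request:
carry_out(deltas=[[0,0,0,0,0,0,0.2],[0,0,0,0,0,0,0.2],[0,0,0,0,0,0,0.2],[0,0,0,0,0,0,0.2]])

```text
time: 6.6
position: [0.429, -0.3262, 0.028]
tcp_rot: [3.115, 0.407, 0.0]
wrist_force: [-0.1, -0.1, -0.8]
finger_gap: 0.0512
```

Request:
carry_out(deltas=[[0,0,0,0,0,0,0.0],[0,0,0,0,0,0,0.0],[0,0,0,0,0,0,0.0],[0,0,0,0,0,0,0.0]])

```text
time: 7.0
position: [0.429, -0.3262, 0.0279]
tcp_rot: [3.115, 0.407, 0.0]
wrist_force: [-0.1, 0.4, 0.4]
finger_gap: 0.0422
```

Run:
```python
from h import *
s=ctrl.snapshot("side")
im=cv2.resize(s["pixels"][130:190,310:400,::-1],None,fx=8,fy=8,interpolation=cv2.INTER_CUBIC); im=np.clip(im.astype(float)*2.8,0,255).astype(np.uint8)
cv2.imwrite("pics/s5.png",im)
```

```text
(no output)
```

View pics/s5.png

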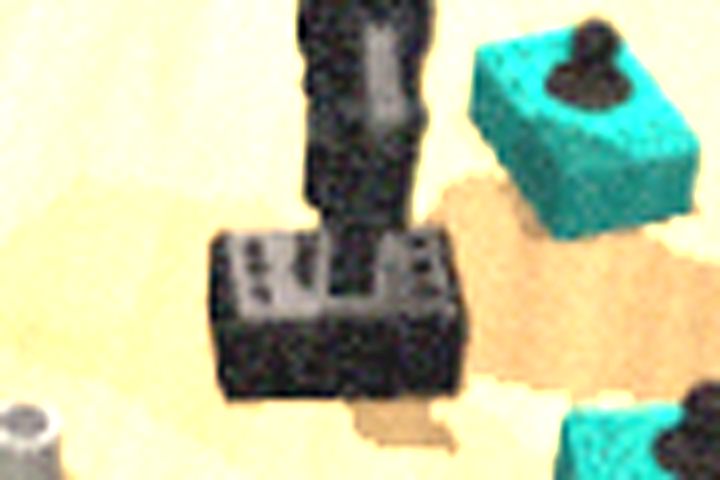

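Run:
```python
from h import *
s=ctrl.snapshot("side"); t=ctrl.snapshot("top")
c,sn=np.cos(.26),np.sin(.26)
for k in(.021,.027,.035):
    for z in(.006,.02,.034,.045):
        P=np.array([.429-sn*k,-.3262+c*k,z]); print(k,z,((proj([P],s)[0]-[310,130])*8).round(0),((proj([P],t)[0]-[410,220])*8).round(0))
im=cv2.resize(t["pixels"][220:290,410:490,::-1],None,fx=8,fy=8,interpolation=cv2.INTER_CUBIC); im=np.clip(im.astype(float)*2.,0,255).astype(np.uint8)
cv2.imwrite("pics/t5.png",im)
```

```text
0.021 0.006 [339. 371.] [163. 326.]
0.021 0.02 [342. 338.] [173. 321.]
0.021 0.034 [346. 304.] [183. 316.]
0.021 0.045 [348. 277.] [191. 312.]
0.027 0.006 [341. 383.] [144. 331.]
0.027 0.02 [344. 350.] [153. 326.]
0.027 0.034 [347. 316.] [164. 321.]
0.027 0.045 [350. 289.] [172. 317.]
0.035 0.006 [343. 399.] [118. 338.]
0.035 0.02 [346. 366.] [128. 333.]
0.035 0.034 [350. 332.] [138. 328.]
0.035 0.045 [352. 305.] [146. 324.]
```

View pics/t5.png

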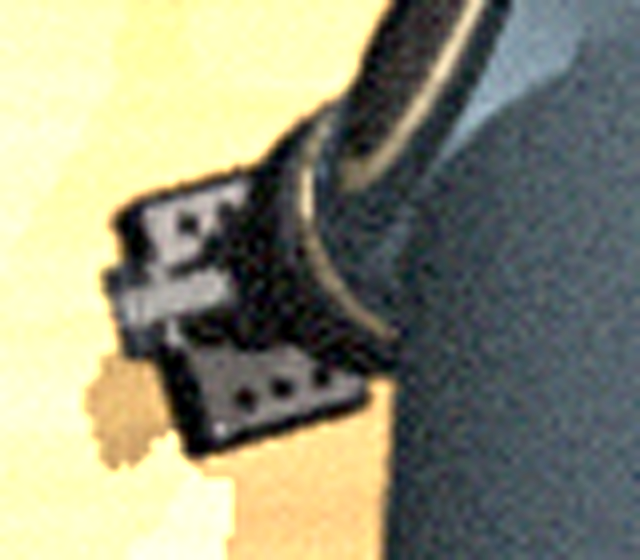

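Request:
carry_out(deltas=[[0,0,0,0,0,0,-1],[0,0,0,0,0,0,-1],[0,0,0,0,0,0,-1],[0,0,0,0,0,0,-1],[0,0,0,0,0,0,-1],[0,0,-0.8,0,0,0,-1],[0,0,-0.8,0,0,0,-1],[0,0,0,0,0,0,-1],[0,0,0,0,0,0,-1]])

```text
time: 8.05
position: [0.4291, -0.3263, 0.0443]
tcp_rot: [3.115, 0.407, 0.001]
wrist_force: [-0.1, -0.3, -1.8]
finger_gap: 0.0146
```

Run:
```python
from h import *
s=ctrl.snapshot("side"); t=ctrl.snapshot("top")
im=cv2.resize(s["pixels"][130:190,310:400,::-1],None,fx=8,fy=8,interpolation=cv2.INTER_CUBIC); im=np.clip(im.astype(float)*2.8,0,255).astype(np.uint8)
cv2.imwrite("pics/s6.png",im)
im=cv2.resize(t["pixels"][220:290,410:490,::-1],None,fx=8,fy=8,interpolation=cv2.INTER_CUBIC); im=np.clip(im.astype(float)*2.,0,255).astype(np.uint8)
cv2.imwrite("pics/t6.png",im)
```

```text
(no output)
```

View pics/s6.png

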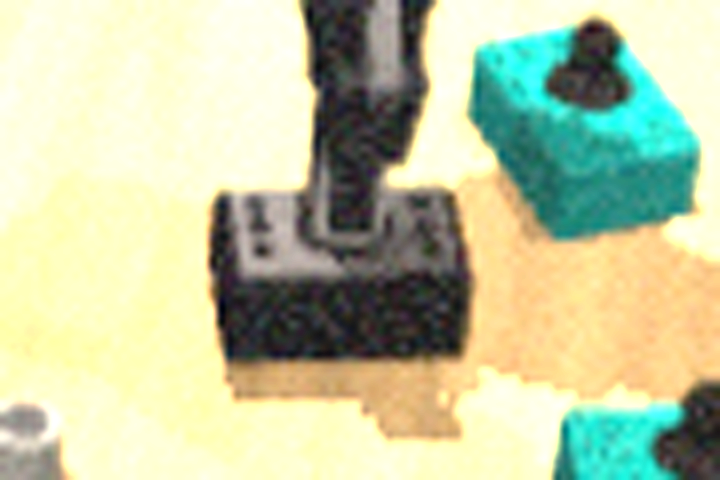

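View pics/t6.png

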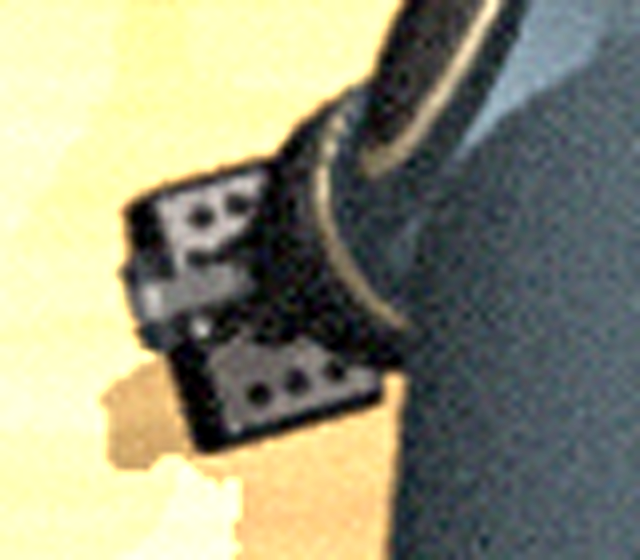

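Run:
```python
from h import *
s=ctrl.snapshot("side")
j=np.array([.368,-.929,0]); P=np.array([.248,-.628,.219])
for z in(.197,.21,.219,.24,.25): 
    print(z,[proj([[*(P+j*k)[:2],z]],s)[0].round(0).tolist() for k in(-.0425,.0425)])
im=cv2.imread("pics/side0.png")[0:80,400:500]; im=cv2.resize(im,None,fx=6,fy=6,interpolation=cv2.INTER_CUBIC); im=np.clip(im.astype(float)*2.,0,255).astype(np.uint8)
cv2.imwrite("pics/s7.png",im)
```

```text
0.197 [[446.0, 66.0], [436.0, 52.0]]
0.21 [[448.0, 62.0], [437.0, 47.0]]
0.219 [[448.0, 58.0], [438.0, 44.0]]
0.24 [[450.0, 51.0], [439.0, 37.0]]
0.25 [[451.0, 47.0], [440.0, 33.0]]
```

View pics/s7.png

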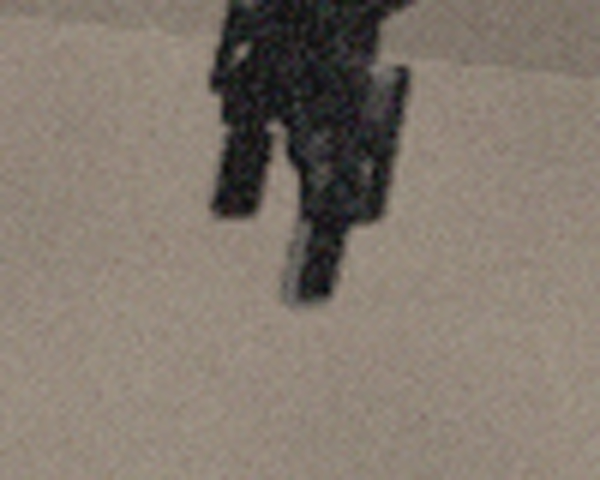

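The fingertips in the start image (451,50) and (439,35) sit at z≈0.243, but the reported TCP implies 0.21. So the tool is really about 33 mm higher than reported, and the fingers have closed on the stick. I'll set the box back down, open, and go lower while watching the force.

Request:
carry_out(deltas=[[0,0,0.8,0,0,0,-1],[0,0,0.7,0,0,0,-1],[0,0,0.1,0,0,0,-1],[0,0,0,0,0,0,-1],[0,0,0,0,0,0,0],[0,0,0,0,0,0,1],[0,0,0,0,0,0,1],[0,0,0,0,0,0,1],[0,0,0,0,0,0,1],[0,0,0,0,0,0,1]])

```text
time: 9.2
position: [0.429, -0.3261, 0.0279]
tcp_rot: [3.115, 0.407, -0.0]
wrist_force: [0.0, 0.6, 0.1]
finger_gap: 0.0854
```

Request:
carry_out(deltas=[[0,0,0.7,0,0,0,1],[0,0,0.7,0,0,0,1],[0,0,0.7,0,0,0,1],[0,0,0,0,0,0,1],[0,0,0,0,0,0,1]])

```text
time: 9.7
position: [0.4288, -0.326, 0.0065]
tcp_rot: [-3.115, -0.407, 0.001]
wrist_force: [0.0, 0.7, -0.3]
finger_gap: 0.0857
```

Run:
```python
from h import *
s=ctrl.snapshot("side"); t=ctrl.snapshot("top")
im=cv2.resize(s["pixels"][130:190,310:400,::-1],None,fx=8,fy=8,interpolation=cv2.INTER_CUBIC); im=np.clip(im.astype(float)*3.5,0,255).astype(np.uint8)
cv2.imwrite("pics/s8.png",im)
im=cv2.resize(t["pixels"][220:290,410:490,::-1],None,fx=8,fy=8,interpolation=cv2.INTER_CUBIC); im=np.clip(im.astype(float)*2.,0,255).astype(np.uint8)
cv2.imwrite("pics/t8.png",im)
```

```text
(no output)
```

View pics/s8.png

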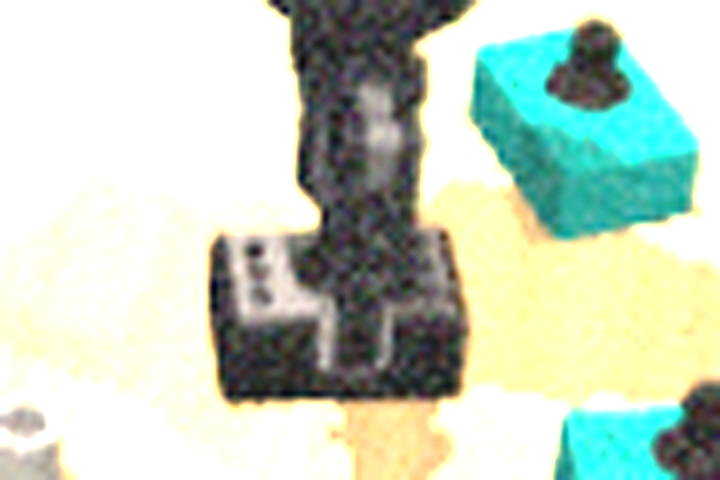

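View pics/t8.png

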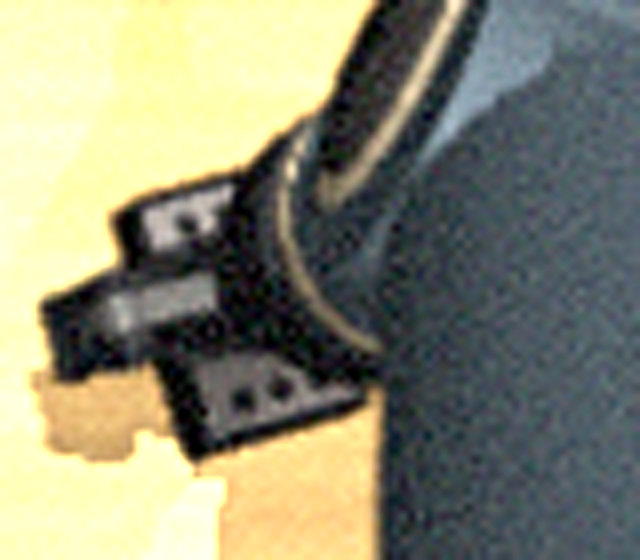

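The pad outline is now in front of the box face, with its tip at row 370 in the crop (z≈0.025–0.03). This fits the 33 mm bias. I'll go a little lower and grip.

Request:
carry_out(deltas=[[0,0,0.5,0,0,0,1],[0,0,0.4,0,0,0,1],[0,0,0,0,0,0,1],[0,0,0,0,0,0,0.5],[0,0,0,0,0,0,-1],[0,0,0,0,0,0,-1],[0,0,0,0,0,0,-1],[0,0,0,0,0,0,-1]])

```text
time: 10.6
position: [0.4294, -0.3263, -0.0016]
tcp_rot: [3.114, 0.407, 0.001]
wrist_force: [-0.4, 0.3, 6.1]
finger_gap: 0.053
```

```bash
python3 go.py .5945 .348 .12 -.15
```

```text
t 10.6 pos [ 0.4294 -0.3263 -0.0016] psi 0.260 tilt 0.0010 gap 0.0530 F [-0.4  0.3  6.1] q7 -0.85
wz total 0.410; shift after turn cm [  6.25 -69.14 -12.16]; xy rows>=16 -> per row [ 0.39  -4.321]
```

Request:
carry_out(deltas=[[0,0,-2,0,0,0,-1],[0,0,-3,0,0,0.1,-1],[0,0,-3,0,0,0.11,-1],[0,0,-3,0,0,0.1,-1],[0,0,-1,0,0,0.1,-1],[0.2,-2,0,0,0,0,-1],[0.4,-4,0,0,0,0,-1],[0.4,-4,0,0,0,0,-1],[0.4,-4,0,0,0,0,-1],[0.4,-4,0,0,0,0,-1],[0.4,-4,0,0,0,0,-1],[0.4,-4,0,0,0,0,-1]])

```text
time: 11.8
position: [0.4932, -0.0714, 0.1174]
tcp_rot: [3.133, -0.236, -0.002]
wrist_force: [1.1, -1.0, -2.5]
finger_gap: 0.0526
```

Request:
carry_out(deltas=[[0.4,-4,0,0,0,0,-1],[0.4,-4,0,0,0,0,-1],[0.4,-4,0,0,0,0,-1],[0.4,-4,0,0,0,0,-1],[0.4,-4,0,0,0,0,-1],[0.4,-4,0,0,0,0,-1],[0.4,-4,0,0,0,0,-1],[0.4,-4,0,0,0,0,-1],[0.4,-4,0,0,0,0,-1],[0.2,-3,0,0,0,0,-1],[0,0,0,0,0,0,-1],[0,0,0,0,0,0,-1]])

```text
time: 13.0
position: [0.5886, 0.3071, 0.1166]
tcp_rot: [3.131, -0.233, -0.003]
wrist_force: [0.2, -2.0, -2.3]
finger_gap: 0.0525
```

```bash
python3 go.py .5945 .348 .0055 -.15
python3 - <<'E'
from h import *
for n in("top","side"):
    cv2.imwrite(f"pics/{n}9.png",ctrl.snapshot(n)["pixels"][:,:,::-1])
E
```

```text
t 13.0 pos [0.5886 0.3071 0.1166] psi -0.149 tilt 0.0024 gap 0.0525 F [ 0.2 -2.  -2.3] q7 -2.38
wz total 0.001; shift after turn cm [-0.03 -4.13 11.11]; xy rows>=1 -> per row [-0.032 -4.135]
```

View pics/side9.png

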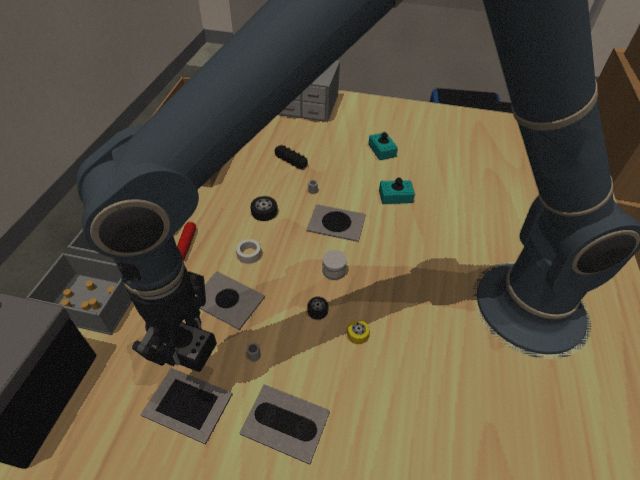

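Request:
carry_out(deltas=[[0,-2,0,0,0,0,-1],[0,-2,2,0,0,0,-1],[0,0,3,0,0,0,-1],[0,0,2,0,0,0,-1],[0,0,1,0,0,0,-1],[0,0,0,0,0,0,-1],[0,0,0,0,0,0,-1],[0,0,0,0,0,0,-1]])

```text
time: 13.9
position: [0.5967, 0.3467, 0.0396]
tcp_rot: [-3.131, 0.237, -0.004]
wrist_force: [-0.3, -0.3, -2.4]
finger_gap: 0.0528
```

```bash
python3 go.py .5945 .348 .0055 -.15
python3 - <<'E'
from h import *
t=ctrl.snapshot("side")
im=cv2.resize(t["pixels"][330:460,110:290,::-1],None,fx=4,fy=4,interpolation=cv2.INTER_CUBIC); im=np.clip(im.astype(float)*2.,0,255).astype(np.uint8)
cv2.imwrite("pics/s10.png",im)
E
```

```text
t 13.9 pos [0.5967 0.3467 0.0396] psi -0.151 tilt 0.0029 gap 0.0528 F [-0.3 -0.3 -2.4] q7 -2.44
wz total -0.001; shift after turn cm [-0.23 -0.09  3.41]; xy rows>=1 -> per row [-0.232 -0.093]
```

View pics/s10.png

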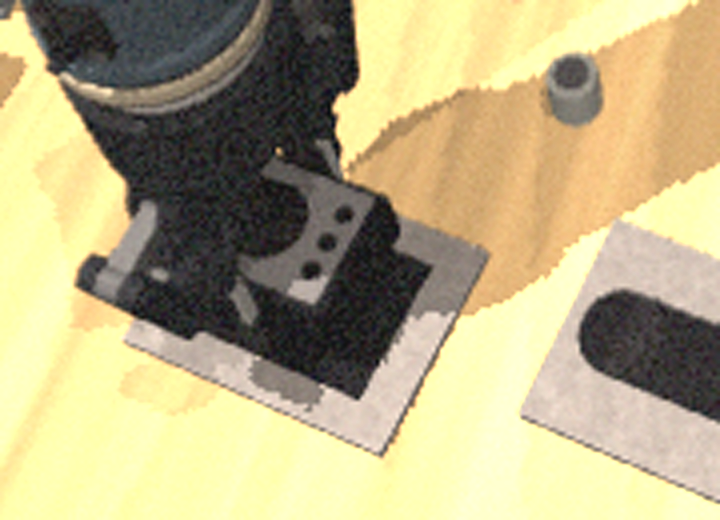

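Request:
carry_out(deltas=[[-0.1,0,1.2,0,0,0,-1],[-0.1,-0.1,1,0,0,0,-1],[0,0,0.6,0,0,0,-1],[0,0,0,0,0,0,-1],[0,0,0,0,0,0,-1],[0,0,0,0,0,0,-1]])

```text
time: 14.55
position: [0.594, 0.348, 0.0102]
tcp_rot: [-3.132, 0.236, -0.001]
wrist_force: [0.3, 0.7, -2.5]
finger_gap: 0.0528
```

```bash
python3 go.py .5945 .348 .0055 -.15
```

```text
t 14.6 pos [0.594  0.348  0.0102] psi -0.150 tilt 0.0007 gap 0.0528 F [ 0.3  0.7 -2.5] q7 -2.45
wz total -0.000; shift after turn cm [ 0.05 -0.01  0.47]; xy rows>=1 -> per row [ 0.046 -0.007]
```

Request:
carry_out(deltas=[[0,0,0.3,0,0,0,-1],[0,0,0.2,0,0,0,-1],[0,0,0,0,0,0,-1],[0,0,0,0,0,0,-1]])

```text
time: 14.95
position: [0.5937, 0.3477, 0.0048]
tcp_rot: [3.133, -0.236, -0.0]
wrist_force: [-0.5, -0.1, -3.1]
finger_gap: 0.053
```

Request:
carry_out(deltas=[[0,0,0.1,0,0,0,-1],[0,0,0.1,0,0,0,-1],[0,0,0,0,0,0,-1]])

```text
time: 15.25
position: [0.5939, 0.3479, 0.0045]
tcp_rot: [3.133, -0.236, 0.001]
wrist_force: [-2.6, -1.5, 5.9]
finger_gap: 0.0526
```

Contact: z force is up and the tool has stopped descending. I'll release and lift.

Request:
carry_out(deltas=[[0,0,0,0,0,0,0.5],[0,0,0,0,0,0,1],[0,0,0,0,0,0,1],[0,0,0,0,0,0,1],[0,0,0,0,0,0,1],[0,0,-1,0,0,0,1],[0,0,-3,0,0,0,1],[0,0,-4,0,0,0,1],[0,0,-4,0,0,0,1],[0,0,0,0,0,0,1],[0,0,0,0,0,0,1]])

```text
time: 16.35
position: [0.5943, 0.3483, 0.1249]
tcp_rot: [-3.131, 0.235, -0.004]
wrist_force: [1.7, 0.4, -0.8]
finger_gap: 0.0854
```

```bash
python3 go.py .421 .1138 .10 .25
```

```text
t 16.4 pos [0.5943 0.3483 0.1249] psi -0.150 tilt 0.0032 gap 0.0854 F [ 1.7  0.4 -0.8] q7 -2.42
wz total -0.400; shift after turn cm [-22.6   18.43   2.49]; xy rows>=7 -> per row [-3.228  2.633]
```

Request:
carry_out(deltas=[[0,0,0,0,0,-0.1,1],[0,0,0,0,0,-0.1,1],[0,0,0,0,0,-0.1,1],[0,0,0,0,0,-0.1,0.5],[-3.2,2.6,0,0,0,0,0.5],[-3.2,2.6,0,0,0,0,0.5],[-3.2,2.6,0,0,0,0,0.5],[-3.2,2.6,0,0,0,0,0.5],[-3.2,2.6,0,0,0,0,0.5],[-3.2,2.6,0,0,0,0,0.5],[-3.2,2.6,1,0,0,0,0.5],[0,0,1,0,0,0,0.5]])

```text
time: 17.55
position: [0.4167, 0.1106, 0.1011]
tcp_rot: [3.114, 0.383, -0.01]
wrist_force: [0.5, 0.6, -0.2]
finger_gap: 0.064
```

Request:
carry_out(deltas=[[0,0,0,0,0,0,0.5],[0,0,0,0,0,0,0.5],[0,0,0,0,0,0,0.5]])

```text
time: 17.85
position: [0.4225, 0.1173, 0.103]
tcp_rot: [-3.116, -0.393, -0.001]
wrist_force: [0.0, 0.0, 0.1]
finger_gap: 0.0643
```

```bash
python3 go.py .421 .1138 -.005 .25
python3 - <<'E'
from h import *
for n in("top","side"):
    t=ctrl.snapshot(n); x=t["pixels"][:,:,::-1]; x=x[150:320,120:320] if n=="top" else x[260:470,120:400]
    cv2.imwrite(f"pics/{n}11.png",cv2.resize(x,None,fx=2.5,fy=2.5))
    for nm,c in dict(top=dict(joystick=(168,190),small_wheel=(257,260)),side=dict(joystick=(187,395),small_wheel=(317,307)))[n].items():
        L=pick(nm,t,c,20)
        if L: print(n,nm,fit(nm,t,L[0]["pixels"],z=.006 if nm=="joystick" else 0,useyaw=nm=="joystick"))
E
```

```text
t 17.9 pos [0.4225 0.1173 0.103 ] psi 0.251 tilt 0.0009 gap 0.0643 F [0.  0.  0.1] q7 -1.81
wz total 0.001; shift after turn cm [-0.23  0.3  10.8 ]; xy rows>=1 -> per row [-0.232  0.301]
top joystick (array([ 0.59352668,  0.34825569, -0.11425033]), np.float64(0.31731699277545056), 0.9209753649726861)
top small_wheel (array([ 4.21206485e-01,  1.04217210e-01, -1.75357147e-06]), np.float64(6.560845920124407), 0.45626311348749105)
side joystick (array([ 0.59471176,  0.34952042, -0.16866377]), np.float64(0.5268699662121022), 0.9515639791889976)
side small_wheel (array([ 4.19479343e-01,  1.16109536e-01, -1.99238710e-04]), np.float64(0.6045733694689546), 0.8669395121595004)
```

View pics/top11.png

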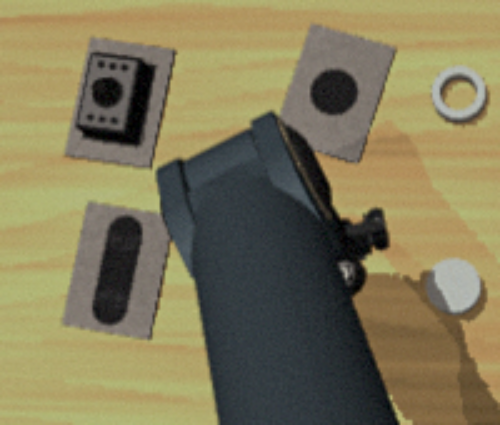

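View pics/side11.png

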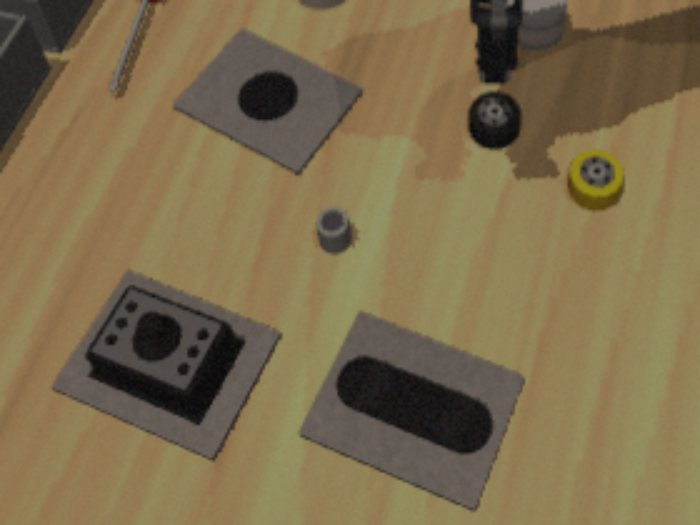

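The joystick sits on its tile at about (0.594, 0.349). The tool is above the small black wheel, at (495,120) in the side crop. I'll descend.

Request:
carry_out(deltas=[[-0.2,0.3,3,0,0,0,0.5],[0,0,3,0,0,0,0.5],[0,0,2.5,0,0,0,0.5],[0,0,1,0,0,0,0.5],[0,0,0,0,0,0,0.5],[0,0,0,0,0,0,0.5],[0,0,0,0,0,0,0.5]])

```text
time: 18.85
position: [0.4215, 0.113, 0.009]
tcp_rot: [-3.117, -0.391, -0.004]
wrist_force: [0.4, -0.4, 1.1]
finger_gap: 0.064
```

```bash
python3 go.py .421 .1145 -.006 .25
python3 - <<'E'
from h import *
t=ctrl.snapshot("side"); x=t["pixels"][250:350,250:400,::-1]
cv2.imwrite("pics/s12.png",np.clip(cv2.resize(x,None,fx=5,fy=5,interpolation=cv2.INTER_CUBIC).astype(float)*2,0,255).astype(np.uint8))
E
```

```text
t 18.9 pos [0.4215 0.113  0.009 ] psi 0.250 tilt 0.0025 gap 0.0640 F [ 0.4 -0.4  1.1] q7 -1.91
wz total -0.000; shift after turn cm [-0.01 -0.15  1.5 ]; xy rows>=1 -> per row [-0.01  -0.154]
```

View pics/s12.png

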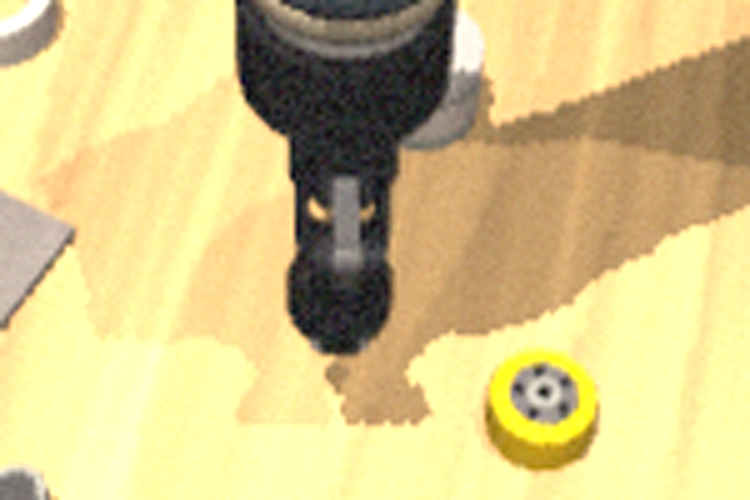

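Request:
carry_out(deltas=[[0,-0.1,0.7,0,0,0,0.5],[0,0,0.6,0,0,0,0.5],[0,0,0,0,0,0,0.5],[0,0,0,0,0,0,0.2],[0,0,0,0,0,0,-1],[0,0,0,0,0,0,-1],[0,0,0,0,0,0,-1],[0,0,0,0,0,0,-1]])

```text
time: 19.7
position: [0.4203, 0.1137, -0.0047]
tcp_rot: [3.117, 0.391, 0.001]
wrist_force: [-1.4, -0.4, 6.2]
finger_gap: 0.0398
```

```bash
python3 go.py .6045 .1305 .06
```

```text
t 19.7 pos [ 0.4203  0.1137 -0.0047] psi 0.250 tilt 0.0004 gap 0.0398 F [-1.4 -0.4  6.2] q7 -1.93
wz total -0.000; shift after turn cm [18.26  2.93 -6.47]; xy rows>=5 -> per row [3.653 0.585]
```

Request:
carry_out(deltas=[[0,0,-2,0,0,0,-1],[0,0,-3,0,0,0,-1],[0,0,-2,0,0,0,-1],[3,0.5,0,0,0,0,-1],[4,0.6,0,0,0,0,-1],[4,0.6,0,0,0,0,-1],[4,0.6,0,0,0,0,-1],[3.2,0.6,0,0,0,0,-1],[0,0,0,0,0,0,-1],[0,0,0,0,0,0,-1],[0,0,0,0,0,0,-1]])

```text
time: 20.8
position: [0.6021, 0.1305, 0.0644]
tcp_rot: [3.117, 0.392, -0.003]
wrist_force: [-0.6, 0.5, -0.7]
finger_gap: 0.0396
```

```bash
python3 go.py .6045 .1305 .002
```

```text
t 20.8 pos [0.6021 0.1305 0.0644] psi 0.251 tilt 0.0020 gap 0.0396 F [-0.6  0.5 -0.7] q7 -1.77
wz total -0.000; shift after turn cm [0.23 0.06 6.24]; xy rows>=1 -> per row [0.233 0.058]
```

Request:
carry_out(deltas=[[0.1,0,2,0,0,0,-1],[0,0,2,0,0,0,-1],[0,0,1.2,0,0,0,-1],[0,0,0.5,0,0,0,-1],[0,0,0,0,0,0,-1],[0,0,0,0,0,0,-1],[0,0,0,0,0,0,-1]])

```text
time: 21.5
position: [0.6054, 0.131, 0.0089]
tcp_rot: [-3.117, -0.391, -0.003]
wrist_force: [-0.4, 0.3, -0.9]
finger_gap: 0.0397
```

```bash
python3 go.py .6045 .1305 .002
python3 - <<'E'
from h import *
t=ctrl.snapshot("side"); x=t["pixels"][220:360,160:320,::-1]
cv2.imwrite("pics/s13.png",np.clip(cv2.resize(x,None,fx=4,fy=4,interpolation=cv2.INTER_CUBIC).astype(float)*2,0,255).astype(np.uint8))
E
```

```text
t 21.5 pos [0.6054 0.131  0.0089] psi 0.250 tilt 0.0018 gap 0.0397 F [-0.4  0.3 -0.9] q7 -1.80
wz total -0.000; shift after turn cm [-0.1   0.03  0.69]; xy rows>=1 -> per row [-0.096  0.029]
```

View pics/s13.png

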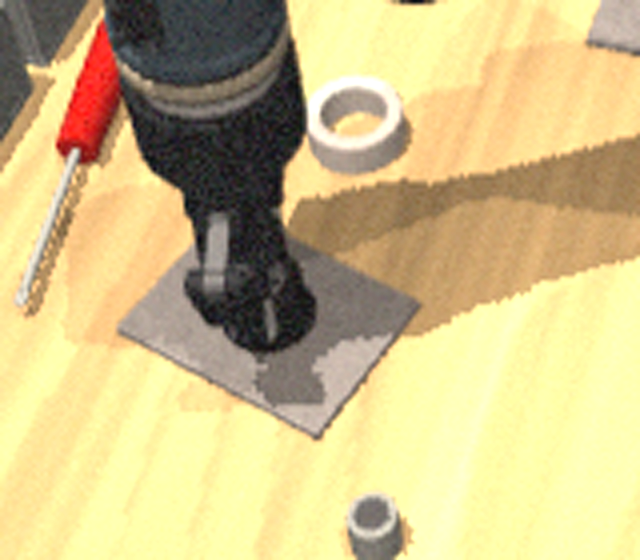

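Request:
carry_out(deltas=[[-0.1,0,0.3,0,0,0,-1],[0,0,0.2,0,0,0,-1],[0,0,0.1,0,0,0,-1],[0,0,0,0,0,0,-1],[0,0,0,0,0,0,-1]])

```text
time: 22.05
position: [0.6037, 0.1305, 0.0018]
tcp_rot: [3.117, 0.391, -0.0]
wrist_force: [0.4, 1.0, -0.6]
finger_gap: 0.0398
```

Request:
carry_out(deltas=[[0,0,0.1,0,0,0,-1],[0,0,0.1,0,0,0,-1],[0,0,0,0,0,0,-1]])

```text
time: 22.35
position: [0.6039, 0.1306, 0.0013]
tcp_rot: [3.117, 0.391, 0.001]
wrist_force: [-2.4, -1.7, 9.1]
finger_gap: 0.0398
```

Request:
carry_out(deltas=[[0,0,0,0,0,0,0.2],[0,0,0,0,0,0,0.5],[0,0,0,0,0,0,0.5],[0,0,0,0,0,0,0.5],[0,0,-1,0,0,0,0.5],[0,0,-3,0,0,0,1],[0,0,-4,0,0,0,1],[0,0,0,0,0,0,1],[0,0,0,0,0,0,1]])

```text
time: 23.25
position: [0.6046, 0.1307, 0.0816]
tcp_rot: [-3.117, -0.391, -0.005]
wrist_force: [0.2, 0.2, -0.8]
finger_gap: 0.0853
```

```bash
python3 go.py .609 -.131 .08
```

```text
t 23.2 pos [0.6046 0.1307 0.0816] psi 0.250 tilt 0.0031 gap 0.0853 F [ 0.2  0.2 -0.8] q7 -1.77
wz total -0.000; shift after turn cm [-6.04 25.47  0.16]; xy rows>=6 -> per row [-1.007  4.245]
```

Request:
carry_out(deltas=[[-0.6,2.5,0,0,0,0,1],[-1,4.2,0,0,0,0,1],[-1,4.2,0,0,0,0,1],[-1,4.2,0,0,0,0,1],[-1,4.2,0,0,0,0,1],[-1,4.2,0,0,0,0,1],[-0.4,2,0,0,0,0,1],[0,0,0,0,0,0,1],[0,0,0,0,0,0,1],[0,0,0,0,0,0,1]])

```text
time: 24.25
position: [0.6084, -0.1289, 0.0794]
tcp_rot: [-3.115, -0.396, 0.001]
wrist_force: [0.1, 0.7, -0.3]
finger_gap: 0.0854
```

```bash
python3 go.py .609 -.131 -.005
python3 - <<'E'
from h import *
for n in("top","side"):
    t=ctrl.snapshot(n); x=t["pixels"][:,:,::-1]; x=x[130:300,200:420] if n=="top" else x[150:340,170:400]
    cv2.imwrite(f"pics/{n}14.png",cv2.resize(x,None,fx=3,fy=3,interpolation=cv2.INTER_CUBIC))
    for nm,c in dict(top=dict(small_wheel=(254,187)),side=dict(small_wheel=(227,296),big_wheel=(264,208)))[n].items():
        L=pick(nm,t,c,20)
        if L: print(n,nm,fit(nm,t,L[0]["pixels"],z=.006 if nm=="small_wheel" else 0,useyaw=False))
E
```

```text
t 24.2 pos [ 0.6084 -0.1289  0.0794] psi 0.253 tilt 0.0018 gap 0.0854 F [ 0.1  0.7 -0.3] q7 -1.33
wz total -0.000; shift after turn cm [0.01 0.22 8.44]; xy rows>=1 -> per row [0.009 0.215]
top small_wheel (array([6.06214801e-01, 1.29886946e-01, 4.55099882e-05]), np.float64(0.04715424269621852), 0.9542448772792819)
side small_wheel (array([ 0.60461136,  0.1325458 , -0.00283104]), np.float64(0.20339107338384876), 0.9490098459862293)
side big_wheel (array([ 0.60949147, -0.12910715,  0.00335452]), np.float64(0.2086065097683138), 0.9345693302571694)
```

View pics/top14.png

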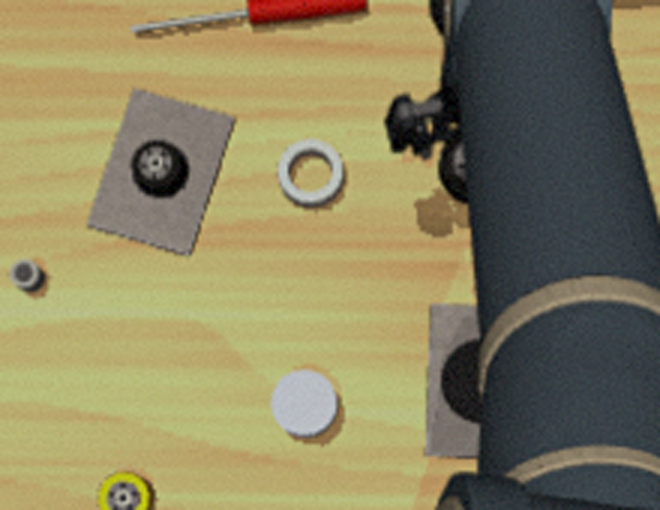

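View pics/side14.png

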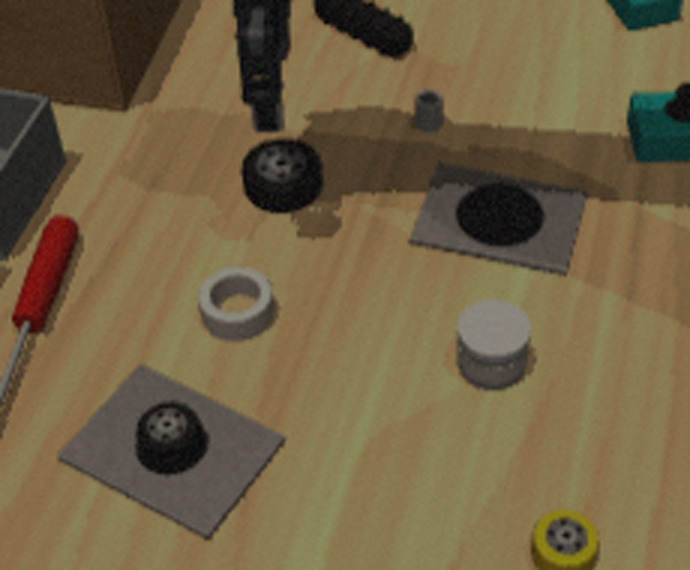

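The small wheel sits on its silhouette at about (0.605, 0.131). I'll descend on the big wheel, pausing above its top.

Request:
carry_out(deltas=[[0,0.1,3,0,0,0,1],[0,0.1,2.5,0,0,0,1],[0,0,1.3,0,0,0,1],[0,0,0,0,0,0,1],[0,0,0,0,0,0,1],[0,0,0,0,0,0,1]])

```text
time: 25.1
position: [0.6103, -0.1333, 0.0133]
tcp_rot: [3.116, 0.392, 0.004]
wrist_force: [-0.0, -0.5, 1.0]
finger_gap: 0.0853
```

```bash
python3 go.py .609 -.131 -.006
python3 - <<'E'
from h import *
t=ctrl.snapshot("side"); x=t["pixels"][150:260,200:340,::-1]
cv2.imwrite("pics/s15.png",np.clip(cv2.resize(x,None,fx=5,fy=5,interpolation=cv2.INTER_CUBIC).astype(float)*2.5,0,255).astype(np.uint8))
E
```

```text
t 25.1 pos [ 0.6103 -0.1333  0.0133] psi 0.250 tilt 0.0026 gap 0.0853 F [-0.  -0.5  1. ] q7 -1.35
wz total -0.000; shift after turn cm [-0.07 -0.25  1.93]; xy rows>=1 -> per row [-0.071 -0.251]
```

View pics/s15.png

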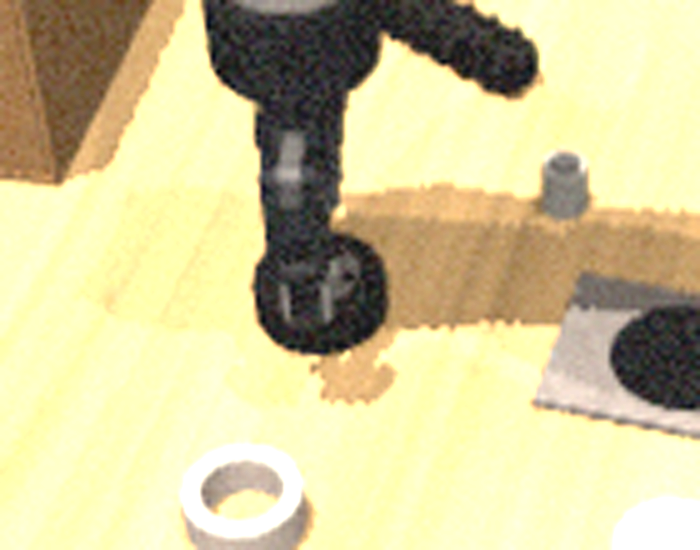

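Request:
carry_out(deltas=[[-0.05,-0.2,0.4,0,0,0,1],[0,0,0.4,0,0,0,1],[0,0,0.4,0,0,0,1],[0,0,0,0,0,0,1],[0,0,0,0,0,0,1]])

```text
time: 25.65
position: [0.6081, -0.1315, -0.0003]
tcp_rot: [-3.117, -0.391, 0.001]
wrist_force: [0.3, 0.6, -0.2]
finger_gap: 0.0856
```

```bash
python3 go.py .609 -.131 -.006
python3 - <<'E'
from h import *
t=ctrl.snapshot("side"); x=t["pixels"][170:240,220:320,::-1]
st=ctrl.get_state()["position"]
for k in(.0425,.05): print(k,((proj([st+[-.248*k,.969*k,.022]],t)[0]-[220,170])*7).round())
cv2.imwrite("pics/s16.png",np.clip(cv2.resize(x,None,fx=7,fy=7,interpolation=cv2.INTER_CUBIC).astype(float)*3,0,255).astype(np.uint8))
E
```

```text
t 25.6 pos [ 6.081e-01 -1.315e-01 -3.000e-04] psi 0.250 tilt 0.0003 gap 0.0856 F [ 0.3  0.6 -0.2] q7 -1.36
wz total -0.000; shift after turn cm [ 0.1  -0.03  0.57]; xy rows>=1 -> per row [ 0.104 -0.027]
0.0425 [303. 331.]
0.05 [302. 347.]
```

View pics/s16.png

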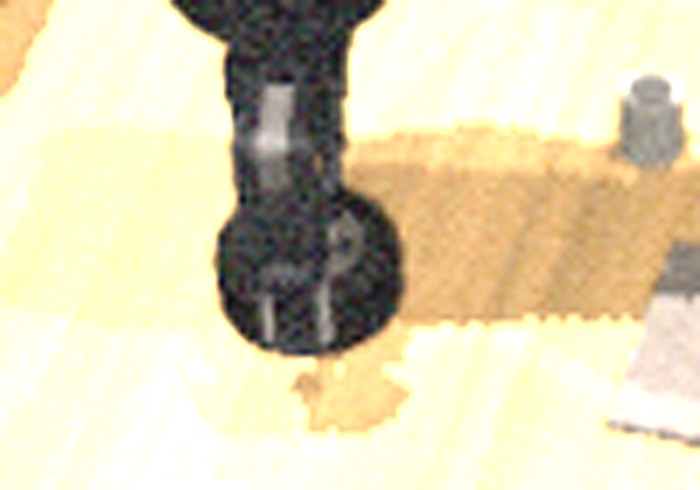

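Request:
carry_out(deltas=[[0.1,0,0.4,0,0,0,1],[0,0,0.4,0,0,0,1],[0,0,0,0,0,0,1],[0,0,0,0,0,0,0.6],[0,0,0,0,0,0,0.4],[0,0,0,0,0,0,-1],[0,0,0,0,0,0,-1],[0,0,0,0,0,0,-1],[0,0,0,0,0,0,-1]])

```text
time: 26.6
position: [0.6097, -0.1312, -0.0075]
tcp_rot: [3.117, 0.391, 0.002]
wrist_force: [-0.2, 0.9, 5.2]
finger_gap: 0.0619
```

```bash
python3 go.py .4325 -.1365 .07
```

```text
t 26.6 pos [ 0.6097 -0.1312 -0.0075] psi 0.250 tilt 0.0011 gap 0.0619 F [-0.2  0.9  5.2] q7 -1.36
wz total -0.000; shift after turn cm [-17.3   -3.87  -7.75]; xy rows>=4 -> per row [-4.324 -0.967]
```

Request:
carry_out(deltas=[[0,0,-2,0,0,0,-1],[0,0,-3,0,0,0,-1],[0,0,-2.5,0,0,0,-1],[-3,-0.6,0,0,0,0,-1],[-4,-0.9,0,0,0,0,-1],[-4,-0.9,0,0,0,0,-1],[-4,-0.9,0,0,0,0,-1],[-2.2,-0.5,0,0,0,0,-1],[0,0,0,0,0,0,-1],[0,0,0,0,0,0,-1],[0,0,0,0,0,0,-1]])

```text
time: 27.7
position: [0.4344, -0.1369, 0.067]
tcp_rot: [3.117, 0.392, 0.002]
wrist_force: [1.2, -0.3, -1.5]
finger_gap: 0.0623
```

```bash
python3 go.py .4325 -.1365 -.001
```

```text
t 27.7 pos [ 0.4344 -0.1369  0.067 ] psi 0.250 tilt 0.0014 gap 0.0623 F [ 1.2 -0.3 -1.5] q7 -1.26
wz total -0.000; shift after turn cm [-0.18 -0.09  6.8 ]; xy rows>=1 -> per row [-0.177 -0.086]
```

Request:
carry_out(deltas=[[-0.1,-0.1,2.5,0,0,0,-1],[0,0,2.2,0,0,0,-1],[0,0,1,0,0,0,-1],[0,0,0.4,0,0,0,-1],[0,0,0,0,0,0,-1],[0,0,0,0,0,0,-1],[0,0,0,0,0,0,-1]])

```text
time: 28.4
position: [0.4326, -0.1364, 0.0067]
tcp_rot: [3.116, 0.391, 0.003]
wrist_force: [-0.4, 0.4, -1.8]
finger_gap: 0.0619
```

```bash
python3 go.py .4325 -.1365 -.001
python3 - <<'E'
from h import *
t=ctrl.snapshot("side"); x=t["pixels"][160:280,270:410,::-1]
cv2.imwrite("pics/s17.png",np.clip(cv2.resize(x,None,fx=5,fy=5,interpolation=cv2.INTER_CUBIC).astype(float)*2.5,0,255).astype(np.uint8))
E
```

```text
t 28.4 pos [ 0.4326 -0.1364  0.0067] psi 0.250 tilt 0.0018 gap 0.0619 F [-0.4  0.4 -1.8] q7 -1.32
wz total -0.000; shift after turn cm [-0.02  0.01  0.77]; xy rows>=1 -> per row [-0.017  0.007]
```

View pics/s17.png

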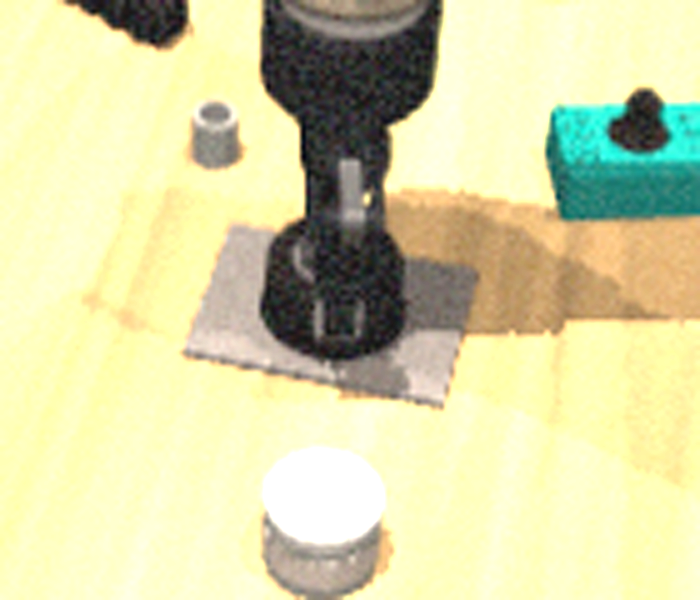

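Request:
carry_out(deltas=[[0,0,0.3,0,0,0,-1],[0,0,0.2,0,0,0,-1],[0,0,0.1,0,0,0,-1],[0,0,0,0,0,0,-1],[0,0,0,0,0,0,-1]])

```text
time: 28.95
position: [0.4319, -0.1362, -0.0001]
tcp_rot: [3.117, 0.391, -0.0]
wrist_force: [-0.1, 0.7, -1.8]
finger_gap: 0.0617
```

Request:
carry_out(deltas=[[0,0,0.1,0,0,0,-1],[0,0,0.1,0,0,0,-1],[0,0,0,0,0,0,-1]])

```text
time: 29.25
position: [0.432, -0.1363, -0.0016]
tcp_rot: [3.117, 0.391, 0.0]
wrist_force: [-1.2, 1.3, 5.8]
finger_gap: 0.0622
```

Request:
carry_out(deltas=[[0,0,0,0,0,0,0.6],[0,0,0,0,0,0,1],[0,0,0,0,0,0,1],[0,0,0,0,0,0,1],[0,0,-1,0,0,0,1],[0,0,-3,0,0,0,1],[0,0,-4,0,0,-0.14,1],[0,0,-2,0,0,-0.14,1],[0,0,0,0,0,-0.14,1],[0,0,0,0,0,-0.14,1],[0,0,0,0,0,-0.14,1],[0,0,0,0,0,-0.14,1]])

```text
time: 30.45
position: [0.4319, -0.1363, 0.0987]
tcp_rot: [2.681, 1.636, 0.0]
wrist_force: [-0.3, -0.1, 0.7]
finger_gap: 0.0849
```

Request:
carry_out(deltas=[[0,0,0,0,0,-0.14,0.5],[0,0,0,0,0,-0.14,0.5],[0,0,0,0,0,-0.14,0.5],[0,0,0,0,0,-0.14,0.5],[0,0,0,0,0,-0.14,0.5],[0,0,0,0,0,-0.14,0.5],[0,0,0,0,0,-0.14,0.5],[0,0,0,0,0,-0.14,0.5],[0,0,0,0,0,-0.14,0.5],[0,0,0,0,0,-0.14,0.5],[0,0,0,0,0,-0.15,0.5],[0,0,0,0,0,0,0.5]])

```text
time: 31.65
position: [0.4318, -0.1364, 0.0983]
tcp_rot: [0.781, 3.043, -0.0]
wrist_force: [-0.4, -0.1, 0.2]
finger_gap: 0.064
```

```bash
python3 go.py .600 -.339 .07 2.64
python3 - <<'E'
from h import *
for n in("top","side"):
    t=ctrl.snapshot(n); x=t["pixels"][:,:,::-1]; x=x[150:300,300:500] if n=="top" else x[120:280,220:430]
    cv2.imwrite(f"pics/{n}18.png",cv2.resize(x,None,fx=3,fy=3,interpolation=cv2.INTER_CUBIC))
    for nm,c in dict(top=dict(big_wheel=(361,257),handgrip=(444,190)),side=dict(big_wheel=(336,216),handgrip=(291,157)))[n].items():
        L=pick(nm,t,c,25)
        if L: print(n,nm,fit(nm,t,L[0]["pixels"],z=.006 if nm=="big_wheel" else 0,useyaw=nm=="handgrip"))
E
```

```text
t 31.6 pos [ 0.4318 -0.1364  0.0983] psi 2.639 tilt 0.0003 gap 0.0640 F [-0.4 -0.1  0.2] q7 0.88
wz total -0.001; shift after turn cm [-24.49  -9.68   2.83]; xy rows>=6 -> per row [-4.082 -1.613]
top big_wheel (array([ 4.24306137e-01, -1.19162207e-01, -3.78579010e-04]), np.float64(23.553365077536206), 0.2860378187248362)
top handgrip (array([ 0.5992393 , -0.34188978, -0.4678241 ]), np.float64(8.276354068688734), 0.9720263200202047)
side big_wheel (array([ 0.43373103, -0.13446216,  0.00054383]), np.float64(0.1109817933696869), 0.9393384433328871)
side handgrip (array([ 0.59890883, -0.33985161, -0.51839417]), np.float64(6.520757935782341), 1.0115564264493828)
```

View pics/top18.png

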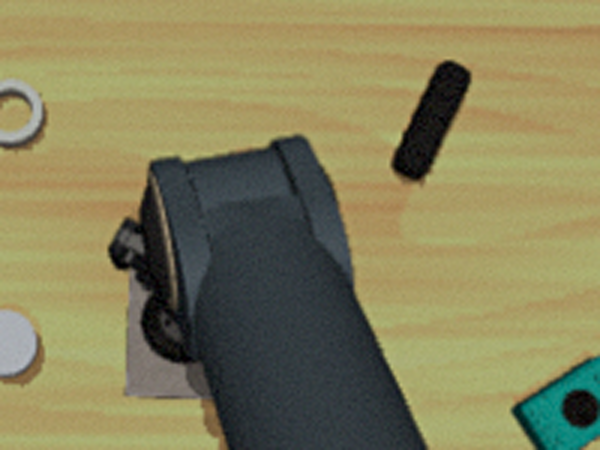

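View pics/side18.png

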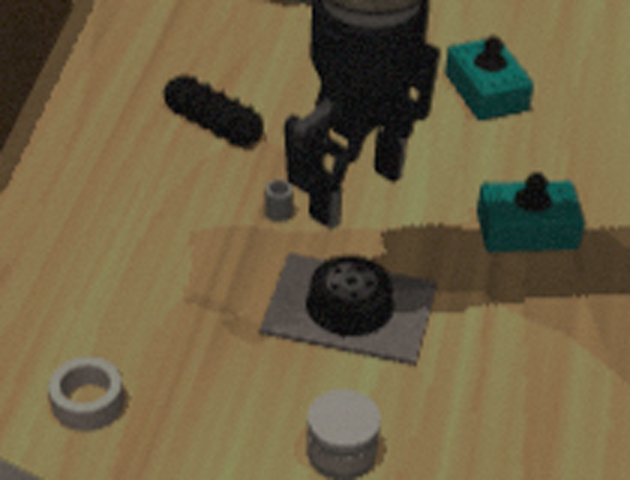

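The big wheel is centred on its tile at about (0.434, -0.134). Next is the handgrip.

Request:
carry_out(deltas=[[-3,-1.2,0,0,0,0,0.5],[-4,-1.6,0,0,0,0,0.5],[-4,-1.6,0,0,0,0,0.5],[-4,-1.6,0,0,0,0,0.5],[-4,-1.6,0,0,0,0,0.5],[-3.5,-1.4,1,0,0,0,0.5],[-2,-0.7,1.5,0,0,0,0.5],[0,0,0,0,0,0,0.5],[0,0,0,0,0,0,0.5],[0,0,0,0,0,0,0.5]])

```text
time: 32.95
position: [0.5999, -0.3374, 0.0737]
tcp_rot: [0.777, 3.044, 0.001]
wrist_force: [0.4, 0.1, -0.0]
finger_gap: 0.0643
```

```bash
python3 go.py .5995 -.340 -.004 2.65
python3 - <<'E'
from h import *
t=ctrl.snapshot("side"); x=t["pixels"][100:200,230:360,::-1]
cv2.imwrite("pics/s19.png",np.clip(cv2.resize(x,None,fx=5,fy=5,interpolation=cv2.INTER_CUBIC).astype(float)*2.5,0,255).astype(np.uint8))
E
```

```text
t 33.0 pos [ 0.5999 -0.3374  0.0737] psi 2.642 tilt 0.0004 gap 0.0643 F [ 0.4  0.1 -0. ] q7 1.11
wz total -0.008; shift after turn cm [-0.09 -0.24  7.77]; xy rows>=1 -> per row [-0.089 -0.244]
```

View pics/s19.png

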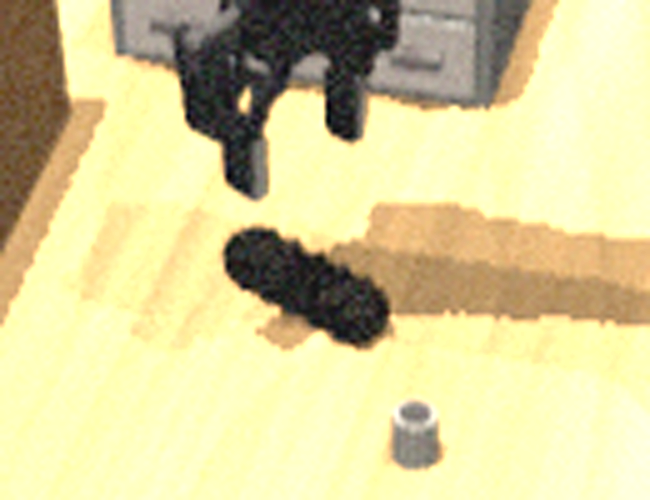

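Request:
carry_out(deltas=[[0,-0.2,2.5,0,0,0,0.5],[-0.1,0,2.5,0,0,0,0.5],[0,0,1.5,0,0,0,0.5],[0,0,0,0,0,0,0.5],[0,0,0,0,0,0,0.5],[0,0,0,0,0,0,0.5]])

```text
time: 33.6
position: [0.601, -0.3414, 0.0096]
tcp_rot: [0.779, 3.041, -0.0]
wrist_force: [-0.4, 0.2, 0.6]
finger_gap: 0.0639
```

```bash
python3 go.py .5995 -.340 -.004 2.65
python3 - <<'E'
from h import *
t=ctrl.snapshot("side"); x=t["pixels"][120:190,240:350,::-1]
cv2.imwrite("pics/s20.png",np.clip(cv2.resize(x,None,fx=6,fy=6,interpolation=cv2.INTER_CUBIC).astype(float)*3,0,255).astype(np.uint8))
E
```

```text
t 33.6 pos [ 0.601  -0.3414  0.0096] psi 2.640 tilt 0.0027 gap 0.0639 F [-0.4  0.2  0.6] q7 1.07
wz total -0.010; shift after turn cm [0.2  0.05 1.36]; xy rows>=1 -> per row [0.199 0.049]
```

View pics/s20.png

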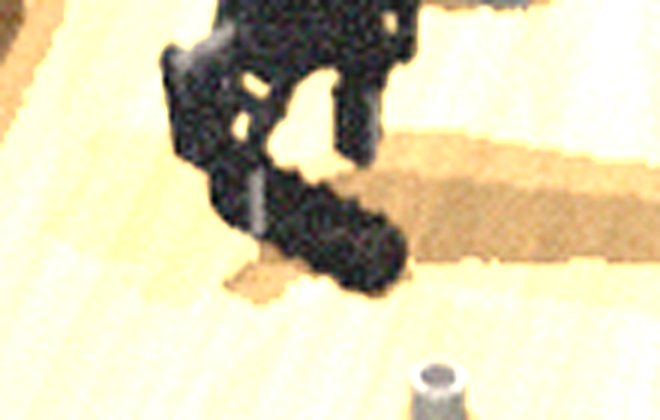

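Request:
carry_out(deltas=[[0.1,0,0.7,0,0,0,0.5],[0,0,0.5,0,0,0,0.5],[0,0,0,0,0,0,0.5],[0,0,0,0,0,0,0],[0,0,0,0,0,0,-0.2],[0,0,0,0,0,0,-1],[0,0,0,0,0,0,-1],[0,0,0,0,0,0,-1],[0,0,0,0,0,0,-1]])

```text
time: 34.55
position: [0.5995, -0.3409, -0.0036]
tcp_rot: [0.78, 3.042, 0.0]
wrist_force: [0.7, 1.5, 2.6]
finger_gap: 0.029
```

```bash
python3 go.py .4243 .3385 .09 2.975
```

```text
t 34.5 pos [ 0.5995 -0.3409 -0.0036] psi 2.640 tilt 0.0010 gap 0.0290 F [0.7 1.5 2.6] q7 1.06
wz total -0.335; shift after turn cm [28.54 64.09 -9.36]; xy rows>=16 -> per row [1.784 4.006]
```

Request:
carry_out(deltas=[[0,0,-2,0,0,0,-1],[0,0,-3,0,0,-0.11,-1],[0,0,-3,0,0,-0.11,-1],[0,0,-1.5,0,0,-0.115,-1],[0.9,2,0,0,0,0,-1],[1.8,4,0,0,0,0,-1],[1.8,4,0,0,0,0,-1],[1.8,4,0,0,0,0,-1],[1.8,4,0,0,0,0,-1],[1.8,4,0,0,0,0,-1],[1.8,4,0,0,0,0,-1],[1.8,4,0,0,0,0,-1]])

```text
time: 35.75
position: [0.515, -0.0213, 0.0919]
tcp_rot: [0.262, 3.13, -0.002]
wrist_force: [0.3, 0.6, -1.1]
finger_gap: 0.0289
```

Request:
carry_out(deltas=[[1.8,4,0,0,0,0,-1],[1.8,4,0,0,0,0,-1],[1.8,4,0,0,0,0,-1],[1.8,4,0,0,0,0,-1],[1.8,4,0,0,0,0,-1],[1.8,4,0,0,0,0,-1],[1.8,4,0,0,0,0,-1],[1.6,4,0,0,0,0,-1],[0.9,2,0,0,0,0,-1],[0,0,0,0,0,0,-1],[0,0,0,0,0,0,-1],[0,0,0,0,0,0,-1]])

```text
time: 36.95
position: [0.4238, 0.336, 0.0909]
tcp_rot: [0.265, 3.13, -0.003]
wrist_force: [-0.4, 0.4, -2.0]
finger_gap: 0.0288
```

```bash
python3 go.py .4243 .3385 .003 2.975
```

```text
t 37.0 pos [0.4238 0.336  0.0909] psi 2.973 tilt 0.0018 gap 0.0288 F [-0.4  0.4 -2. ] q7 0.16
wz total -0.002; shift after turn cm [-0.01  0.25  8.79]; xy rows>=1 -> per row [-0.006  0.25 ]
```

Request:
carry_out(deltas=[[0,0.1,2.5,0,0,0,-1],[0,0,2.5,0,0,0,-1],[0,0,2,0,0,0,-1],[0,0,0.5,0,0,0,-1],[0,0,0,0,0,0,-1],[0,0,0,0,0,0,-1],[0,0,0,0,0,0,-1]])

```text
time: 37.65
position: [0.4242, 0.3391, 0.017]
tcp_rot: [0.262, 3.129, 0.002]
wrist_force: [-0.3, -0.2, -1.1]
finger_gap: 0.0287
```

```bash
python3 go.py .4243 .3385 .003 2.975
python3 - <<'E'
from h import *
for n in("top","side"):
    t=ctrl.snapshot(n); x=t["pixels"][:,:,::-1]; x=x[210:310,110:250] if n=="top" else x[350:480,200:370]
    cv2.imwrite(f"pics/{n}21.png",np.clip(cv2.resize(x,None,fx=4,fy=4,interpolation=cv2.INTER_CUBIC).astype(float)*2,0,255).astype(np.uint8))
E
```

```text
t 37.6 pos [0.4242 0.3391 0.017 ] psi 2.974 tilt 0.0021 gap 0.0287 F [-0.3 -0.2 -1.1] q7 0.06
wz total -0.001; shift after turn cm [-0.02 -0.06  1.4 ]; xy rows>=1 -> per row [-0.021 -0.058]
```

View pics/side21.png

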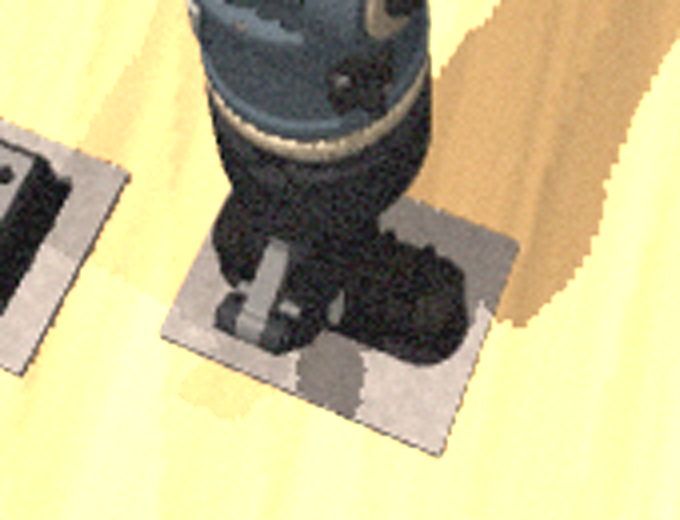

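View pics/top21.png

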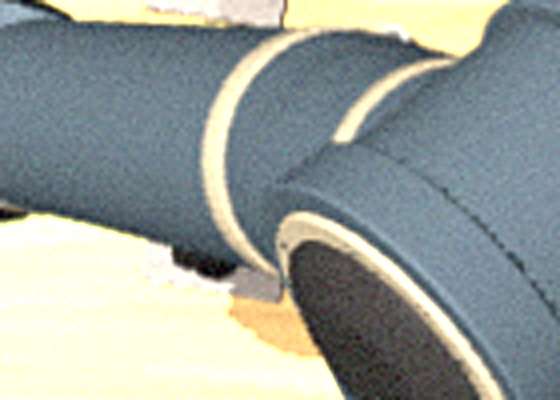

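Request:
carry_out(deltas=[[0,0,0.8,0,0,0,-1],[0,0,0.4,0,0,0,-1],[0,0,0.1,0,0,0,-1],[0,0,0,0,0,0,-1],[0,0,0,0,0,0,-1]])

```text
time: 38.25
position: [0.4234, 0.3389, 0.0028]
tcp_rot: [-0.261, -3.131, -0.0]
wrist_force: [-0.3, -0.5, -0.9]
finger_gap: 0.0286
```

Request:
carry_out(deltas=[[0,0,0.1,0,0,0,-1],[0,0,0.1,0,0,0,-1],[0,0,0,0,0,0,-1]])

```text
time: 38.55
position: [0.4236, 0.339, 0.0023]
tcp_rot: [0.261, 3.129, -0.001]
wrist_force: [-3.0, -2.9, 10.4]
finger_gap: 0.0289
```

Contact made. I'll release, lift, and move the arm out of view so I can check.

Request:
carry_out(deltas=[[0,0,0,0,0,0,0],[0,0,0,0,0,0,0.5],[0,0,0,0,0,0,0.5],[0,0,0,0,0,0,0.5],[0,0,-1,0,0,0,0.5],[0,0,-3,0,0,0,0.5],[0,0,-4,0,0,0,0.5],[0,0,-4,0,0,0,0.5],[2,-4,0,0,0,0,0.5],[2,-4,0,0,0,0,0.5],[2,-4,0,0,0,0,0.5],[0,0,0,0,0,0,0.5]])

```text
time: 39.75
position: [0.3405, 0.2242, 0.1199]
tcp_rot: [-0.265, -3.129, 0.014]
wrist_force: [0.9, -0.4, -0.4]
finger_gap: 0.0639
```

Request:
carry_out(deltas=[[2,-4,0,0,0,0,0.5],[3,-4,0,0,0,0,0.5],[3,-4,0,0,0,0,0.5],[3,-4,0,0,0,0,0.5],[0,0,0,0,0,0,0.5],[0,0,0,0,0,0,0.5]])

```text
time: 40.35
position: [0.2472, 0.1189, 0.1327]
tcp_rot: [-0.266, -3.129, 0.012]
wrist_force: [0.2, 0.4, 0.1]
finger_gap: 0.0641
```

```bash
python3 go.py .4243 .3385 .003 2.975
python3 - <<'E'
from h import *
N=dict(top=dict(big_wheel=(361,257),small_wheel=(254,187),joystick=(165,190),handgrip=(166,258),tin=(302,265),tape=(304,188)),
side=dict(big_wheel=(336,218),small_wheel=(227,296),joystick=(185,395),handgrip=(286,415),tin=(335,264),tape=(248,251)))
for n in N:
    t=ctrl.snapshot(n); x=t["pixels"][:,:,::-1]
    cv2.imwrite(f"pics/{n}22.png",np.clip(x.astype(float)*1.5,0,255).astype(np.uint8))
    for nm,c in N[n].items():
        L=pick(nm,t,c,25)
        if L:
            q,co,ar=fit(nm,t,L[0]["pixels"],z=0 if nm in("tin","tape") else .006,useyaw=nm in("joystick","handgrip")); print(n,nm,q.round(4),round(co,2),round(ar,2))
        else: print(n,nm,"none")
E
```

```text
t 40.4 pos [0.2472 0.1189 0.1327] psi 2.972 tilt 0.0076 gap 0.0641 F [0.2 0.4 0.1] q7 1.02
wz total -0.003; shift after turn cm [-13.82  24.59  12.97]; xy rows>=7 -> per row [-1.974  3.514]
top big_wheel [ 0.4316 -0.1367 -0.    ] 0.45 0.95
top small_wheel [0.6059 0.1307 0.    ] 0.13 0.92
top joystick [ 0.5937  0.3477 -0.0735] 0.14 0.95
top handgrip [ 0.4237  0.3391 -0.1461] 1.49 0.95
top tin [ 4.101e-01  5.100e-03 -2.000e-04] 0.01 1.02
top tape [0.6013 0.004  0.    ] 23.29 0.61
side big_wheel [ 4.329e-01 -1.352e-01  1.000e-04] 0.13 0.95
side small_wheel [0.6046 0.1319 0.    ] 0.63 0.88
side joystick [ 0.5945  0.3496 -0.1498] 0.49 0.93
side handgrip [ 0.4244  0.3398 -0.1377] 7.89 0.94
side tin [0.41   0.0053 0.    ] 0.32 0.96
side tape [0.6014 0.0065 0.    ] 1.82 0.84
```

View pics/top22.png

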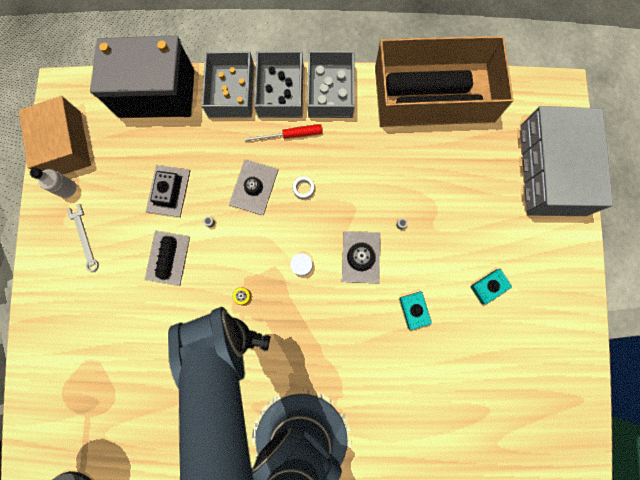

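View pics/side22.png

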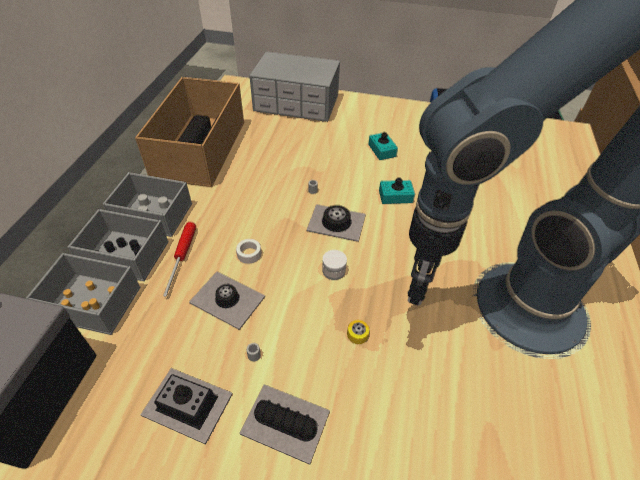

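All four parts sit centred on their silhouettes, the tin and tape have not moved, and the arm is clear. I'll hand in.

```bash
python3 -c "
from station import ctrl
print(ctrl.hand_in())"
```

```text
the job is handed in; nothing more can be done
None
```

All four parts are on their own tiles, and I handed the job in at about 40 s of the 128 s allowed. `ctrl.hand_in()` gives no verdict, so these are my own last camera checks before handing in:

| Part | Measured distance from silhouette centre | Yaw against silhouette |
|---|---|---|
| Larger wheel | about 1–2 mm | does not matter |
| Smaller wheel | about 1–2 mm | does not matter |
| Joystick box | about 1–2 mm | see below |
| Hand grip | about 1–2 mm | within about 0.03 rad |

The tin and tape show no measurable movement. Both pictures show the parts lying flat and right way up, with the arm clear of everything.

- **Tool height:** The tool was really about 33 mm higher than its reported position. My first grasp therefore closed on the joystick's stick and lifted the box 16 mm. I worked out the offset from the side picture, set the box back down and gripped it properly. All later heights used the correction, and each part was lowered until it touched before I let go.
- **Joystick yaw:** The two cameras disagree, at -0.07 rad (top) and -0.15 rad (side), against about -0.15 for the silhouette. Either is within the 0.22 limit, and the gripper read -0.15 at release.
- **Weaker fits:** The hand grip's ribs (side view) and the tape's hole (top view) made those outline fits less exact, but their positions agreed between the cameras to about 3 mm.

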